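# Pack the bottle, seat its screw cap and vent it a quarter turn

## Task

The carrier of bone specimens is about to go on the rocker: lower the square bottle upright and fully home into the one empty place, where the walls keep it from turning, without dropping it. Then screw its loosely started black cap down (clockwise) until it bottoms out, back it off a quarter turn so that gas can escape, and finish while still holding the cap there between the fingers, so that I can tape it. Leave the other jars in their places and do not disturb the timer, the tape roll or the scraper.

Things in the scene. Friction and masses are not known exactly. Their poses are not given: they have to be found in the camera images.
- carrier: Open grey plastic carrier, fixed, 112 (x) x 166 (y) x 46 mm high, plus a 16 mm lifting lug at each y end; origin centre of underside. 2 (along x) by 3 (along y) places, each 50 x 50 mm inside at 54 mm pitch; floor and walls 4 mm thick, outer walls 46 mm high, dividers 34 mm. Five places hold jars, one is empty. Varies in position and yaw; left or right of the bottle.
- free_place (a point): Centre of the floor of the empty place of the carrier, at carrier x -27, y +54, z +4 mm; axes as the carrier's. The places beside it hold 62 mm high pots, which reach 66 mm above the bench; nothing else within 75 mm of it is higher.
- bottle: Loose square off-white plastic bottle, about 0.25 kg, standing on the bench; origin centre of underside, z up, label on its -x face. Body 46 x 46 mm, flat sides from 6 to 94 mm height, foot drawn in to 37 mm in the lowest 3 mm, shoulder up to 105 mm, then the cap. Fits the empty place with 2 mm play each side, any quarter turn. Gripped at 85 to 90 mm height the fingertips clear the pots beside.
- cap: Black ribbed round screw cap on the bottle, 39 mm diameter, 26 mm high; origin on the bottle's axis at the lower edge of its skirt, which is 107 mm above the bottle's underside when screwed home and rises 5 mm per turn; x axis along the ridge moulded on its top. It cannot come off. Nothing else stands at its height; the bottle's shoulder below it ends at 105 mm.
- cap_mid (a point): Point on the cap's axis at half its height, 13 mm above the skirt's lower edge (120 mm above the bottle's underside when screwed home); turns with the cap.
- cap_turn (a joint): Turn of the cap on the bottle, rad: 0 = bottomed out (hard stop), positive = unscrewed, counter-clockwise seen from above; starts 2.8 to 3.8 rad open, upper stop at 5. A quarter turn back is 1.57. Friction about 0.06 N m; it stays where it is left.
- jar_1: White-lidded round specimen pot, 48 mm diameter, 62 mm high, standing in the carrier in the middle place of the row with the empty place; origin centre of underside.
- jar_2: The same kind of pot, in the far place of the same row (carrier y -54 mm).
- jar_3: The same kind of pot, in the place across from the empty one (carrier x +27, y +54 mm).
- jar_4: The same kind of pot, in the middle place of the other row.
- amber_jar: Round amber bottle with white lid, 46 mm diameter, 85 mm high, in the carrier corner diagonally furthest from the empty place; origin centre of underside.
- timer: Bystander: white bench timer, 67 x 67 x 19 mm, lying at the back left; origin centre of underside.
- tape_roll: Bystander: roll of beige tape, 104 mm diameter, 25 mm high, lying flat at the far right; origin centre of underside.
- scraper: Bystander: orange wax scraper, 46 x 143 x 10 mm, lying along y at the front right near the bench edge; origin centre of underside.
Not all that is in view belongs to the job. Leave any purple or turquoise look-alike of the bottle alone.

How it is judged:
On the way, in this order (a step that is already met when the one before it is completed fails the run):
1. the bottle stands upright and fully home in the empty place of the carrier, its cap still unscrewed (x of bottle in the frame of free_place between -0.005 and 0.005 m and y of bottle in the frame of free_place between -0.005 and 0.005 m and z of bottle in the frame of free_place between -0.003 and 0.003 m and angle between bottle's own z axis and vertical below 0.08 rad and value of joint cap_turn above 0.6 rad), for 0.2 s.
2. with the bottle in its place, the cap is screwed down until it bottoms out (x of bottle in the frame of free_place between -0.005 and 0.005 m and y of bottle in the frame of free_place between -0.005 and 0.005 m and z of bottle in the frame of free_place between -0.003 and 0.003 m and angle between bottle's own z axis and vertical below 0.08 rad and value of joint cap_turn below 0.1 rad), for 0.2 s.
At the end, for the whole second after the job is handed in: Bottle home in the once empty place (5 mm sideways, 3 mm in height, tilt under 0.08 rad); cap, having bottomed out there (under 0.10 rad), still at 1.22 to 1.92 rad (quarter turn, 20 degrees either way), between the fingers (grasp point within 28 mm of cap_mid) with over 1.5 N; jars upright (x of bottle in the frame of free_place between -0.005 and 0.005 m and y of bottle in the frame of free_place between -0.005 and 0.005 m and z of bottle in the frame of free_place between -0.003 and 0.003 m and angle between bottle's own z axis and vertical below 0.08 rad and value of joint cap_turn between 1.22 and 1.92 rad and velocity of joint cap_turn between -0.1 and 0.1 rad/s and contact force between the fingers and cap above 1.5 N and distance between the grasp point and cap_mid below 0.028 m and linear speed of bottle below 0.02 m/s and angle between each of jar_1, jar_2, jar_3, jar_4, amber_jar's own z axis and vertical below 0.15 rad); the arm keeps its last pose, push and grip.
It fails at once if the bottle is dropped (falls faster than 0.5 m/s with nothing holding it) (contact force between the fingers and bottle below 0.05 N and linear speed of bottle above 0.5 m/s).
It fails at once if the bottle is tipped over (angle between bottle's own z axis and vertical above 0.7 rad).
It fails at once if a jar is moved more than 25 mm from its place (distance of any of jar_1, jar_2, jar_3, jar_4, amber_jar from where it was at the start of the episode above 0.025 m).
It fails at once if the timer, tape roll or scraper is pushed more than 30 mm (distance of any of timer, tape_roll, scraper from where it was at the start of the episode above 0.03 m).
It also fails if it takes over 62 s, if anything falls off the work surface, if the arm or the gripper's body presses on something with over 40 N, if the wrist force passes 120 N, or if a joint passes its speed limit or range.

## Robot

A 6-joint arm with a two-finger parallel gripper is mounted at the origin on a cart in front of the work surface, level with it; the furniture and walls round the work are solid. World frame = base frame: x ahead of the robot, y to its left, z up, the work surface at z = 0. Lengths are in m, angles in rad, forces in N, time in s.
With the tool pointing down it reaches from about 0.3 to 0.775 m from the base axis. Payload 14.6 kg.
Tool frame: the origin (TCP) lies on the centre line of the jaws, within the pads' length; the fingertips stand 8 mm ahead of it and the grasp point (between the pads) lies 11 mm behind it (tips_ahead is the distance from the TCP to the fingertips, in m); z points along the fingers, y is the line along which they close (so a half turn about z gives the same grasp; the last joint's range is limited). The gripper opens to 94 mm and grips with 3 to 60 N. Pads are 16 mm wide; open, the fingers measure 119 mm over their backs; the gripper's body (75 mm by 177 mm) begins 78 mm behind the grasp point.
Start: joints at [1.178, 0.3, 1.521, -0, 1.321, -0.067], TCP at [0.176, 0.521, 0.213] pointing down, gripper open.
Joint ranges: [-3.03, 3.03], [-0.79, 2.21], [0.23, 2.52], [-1.04, 4.18], [0, 3.07], [-2.55, 2.55]. Speed limits (rad/s): [2.22, 2.22, 2.57, 3.14, 3.14, 3.14].

## Interface

Orientations are given as a unit quaternion [w, x, y, z].
In Python, from rig import read_state, grab_frame, hand_in, tips_ahead gives the robot as it stands.
- The arm moves only by the tool servo_tool, never from a script. Its arguments are lists of equal length, an entry for each row: "offset": the shift along the tool's x, y, z normalised to -1 to 1, where 1 is 0.5 m, a list of three; "delta_rot": the turn, a rotation vector about the tool's x, y, z normalised to -1 to 1, where 1 is 60 degrees, a list of three. A call has exactly 10 rows; each row shifts and turns the commanded pose from where the row before left it, along the tool's axes as they then stand; what a row does not reach is not made up. A row lasts 1/8 s, in which the tool goes at most 62.5 mm and 10.7 degrees, less where a joint would pass 70% of its speed; a pose out of reach is approached as far as the arm can. A call with a number of a shift or a turn outside -1 to 1 is refused whole. A call with a gripper value outside its range is refused whole. "jaw" is the closure in counts, from 0 (fully open) to 255 (shut), set as the call begins (left out, the last holds). The fingers move at their own pace and stop on an object; the grip force is fixed at half the most. Time passes only in rows, so rows that do not move let the fingers close, or fill a call up. It gives the time, the measured TCP pose, the force, the opening and the grip force at its end, in the units of the state.
- read_state(): the state, without advancing time (a new reading comes with each control period).
- grab_frame(name): name is "scene" or "top" or "wrist"; returns a dict with "image" (420x560x3 uint8, blue, green, red), "fx", "fy", "cx", "cy" (pixels), "extrinsics" (4x4, takes a point from world to camera coordinates); the wrist camera has in their place "tool_from_camera" (4x4, takes a point from camera to tool coordinates, whose origin is the TCP and whose axes are the flange's). Camera axes: x right, y down, z forward; pixel columns grow to the right and rows downward; lengths in m; the calibration is good to about 2 mm. A picture is of the moment at which its call begins: read the wrist's pose just before it. There is no depth.
- hand_in(): hands the job in; it is judged then, once.
The state is a dict: "time": time; "joints": joint angles; "qvel": joint speeds; "tau": joint torques, N m; "ee_pos": TCP position; "tool_rot": TCP orientation; "contact_force": force on the tool from outside, world axes, zero at the start; "ft_torque": the same for the moment, N m; "finger_gap": finger opening in m; "finger_force": force on a finger pad.
Only numpy, scipy, OpenCV 4.12 (cv2) and the standard library are available. Lean on these libraries where they do the work, as an engineer would, in place of code of your own. Each camera call takes 0.05 s, during which the arm holds its last target. There are 200 camera calls.

## Working session

There is one attempt and no reset: what is moved stays moved. The work goes in short steps, Python scripts to look and compute and a tool call to move; the robot and the scene stay as the last step left them, time stands still between calls to the robot, and variables do not carry over. Pictures are saved under pics/ and viewed, at most 10 in all, crops included, and the job is handed in when it is done.

Besides the shell and the picture viewer there is one more tool, called after "Request:" as name(argument=value, ...), one argument or row to a line, values as JSON. servo_tool: Moves the arm, as the interface text tells. Scaled input: -1 to 1 covers 0.5 m each way for a shift and 60 degrees each way for a turn. Its arguments: {"type":"object","properties":{"offset":{"type":"array"},"delta_rot":{"type":"array"},"jaw":{"type":"number"}},"required":["offset","delta_rot"]}

```bash
ls; mkdir -p pics; python3 - <<'E'
from rig import read_state, grab_frame, tips_ahead
import cv2, numpy as np, pickle
s=read_state(); print(s, tips_ahead)
fs={}
for n in ["scene","top","wrist"]:
    f=grab_frame(n); fs[n]=f
    cv2.imwrite(f"pics/{n}0.png",f["image"])
    print(n,{k:(np.round(v,4).tolist() if not isinstance(v,float) else v) for k,v in f.items() if k!="image"})
pickle.dump((s,fs),open("f0.pkl","wb"))
E
```

```text
pics
{'time': 0.0, 'joints': array([ 1.17840206e+00,  3.00463953e-01,  1.52158640e+00, -1.66268038e-05,
        1.32072131e+00, -6.66188845e-02]), 'qvel': array([-0.00124912, -0.00017409, -0.00055308,  0.00153039,  0.00149158,
       -0.00018115]), 'tau': array([ 1.29913104e-03, -5.31800544e+01, -3.52736163e+01,  7.08894082e-02,
        2.44095043e-02, -6.38371216e-05]), 'ee_pos': array([0.17594017, 0.5208234 , 0.212888  ]), 'tool_rot': array([-1.26269000e-04,  1.62166281e-01,  9.86763269e-01, -5.75882864e-04]), 'contact_force': array([-0.14871999, -0.1158342 , -0.01336125]), 'ft_torque': array([ 0.00295558, -0.03329438, -0.00718769]), 'finger_force': 0.0, 'finger_gap': 0.09364514946433834} 0.008
scene {'fx': 426.4340561302958, 'fy': 426.4340561302958, 'cx': 278.1242124071836, 'cy': 202.62695432250584, 'extrinsics': [[0.0402, -0.9992, -0.0015, -0.082], [-0.8494, -0.0334, -0.5267, 0.5013], [0.5262, 0.0224, -0.8501, 0.8917], [0.0, 0.0, 0.0, 1.0]]}
top {'fx': 543.3464888160634, 'fy': 543.3464888160634, 'cx': 279.7705982278248, 'cy': 204.05390822633072, 'extrinsics': [[-0.0087, -1.0, -0.0048, -0.0577], [-0.9806, 0.0095, -0.196, 0.5419], [0.196, 0.003, -0.9806, 1.6691], [0.0, 0.0, 0.0, 1.0]]}
wrist {'fx': 338.6402511367783, 'fy': 338.6402511367783, 'cx': 276.4447743553848, 'cy': 213.15498853147, 'tool_from_camera': [[0.0007, -0.9674, -0.2532, 0.0733], [1.0, 0.0008, -0.0001, -0.0002], [0.0002, -0.2532, 0.9674, -0.1719], [0.0, 0.0, 0.0, 1.0]]}
```

View pics/scene0.png

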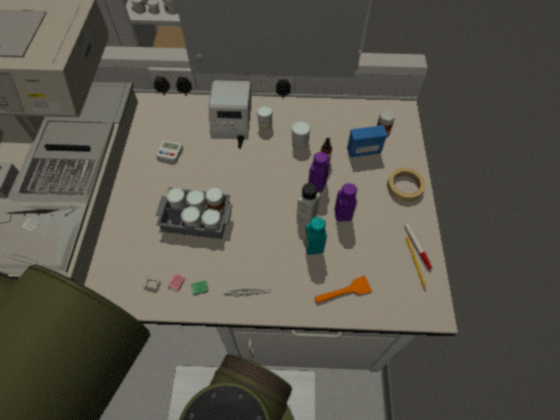

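View pics/top0.png

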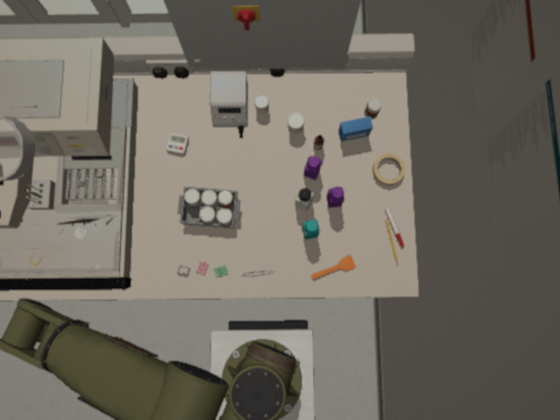

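The scene view has four candidates. The off-white bottle with the black cap is at scene (308,200) / top (305,195). The look-alikes are purple at scene (318,172) and (346,202), and turquoise at (316,236). By description I choose the off-white one. The carrier is at top (210,208), with its empty place at the lower left, about (190,213).

```bash
cat > h.py <<'E'
import numpy as np, cv2, pickle
from scipy.spatial.transform import Rotation as R
def quat(q): return R.from_quat(np.roll(q,-1))
def cam_pose(f,s=None):
    """world-from-camera R,t"""
    if "extrinsics" in f:
        E=np.array(f["extrinsics"]); return E[:3,:3].T, -E[:3,:3].T@E[:3,3]
    T=np.array(f["tool_from_camera"]); Rt=quat(s["tool_rot"]).as_matrix()
    return Rt@T[:3,:3], Rt@T[:3,3]+s["ee_pos"]
def ray(f,uv,s=None):
    Rw,c=cam_pose(f,s); d=Rw@np.array([(uv[0]-f["cx"])/f["fx"],(uv[1]-f["cy"])/f["fy"],1]); return c,d/np.linalg.norm(d)
def on_plane(f,uv,z,s=None):
    c,d=ray(f,uv,s); return c+d*(z-c[2])/d[2]
def tri(rays):
    A=np.zeros((3,3));b=np.zeros(3)
    for c,d in rays:
        P=np.eye(3)-np.outer(d,d);A+=P;b+=P@c
    p=np.linalg.solve(A,b); return p,[np.linalg.norm((np.eye(3)-np.outer(d,d))@(p-c)) for c,d in rays]
def proj(f,p,s=None):
    Rw,c=cam_pose(f,s); q=Rw.T@(np.array(p)-c); return np.array([f["fx"]*q[0]/q[2]+f["cx"],f["fy"]*q[1]/q[2]+f["cy"]])
E
python3 - <<'E'
from h import *
s,fs=pickle.load(open("f0.pkl","rb"))
def crop(n,x,y,w=100,h=75): return cv2.resize(fs[n]["image"][y:y+h,x:x+w],None,fx=4,fy=4,interpolation=cv2.INTER_CUBIC)
im=np.vstack([np.hstack([crop("scene",258,165),crop("top",255,160)]),np.hstack([crop("scene",145,172),crop("top",160,170)])])
cv2.imwrite("pics/crop1.png",im)
E
```

```text
(no output)
```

View pics/crop1.png

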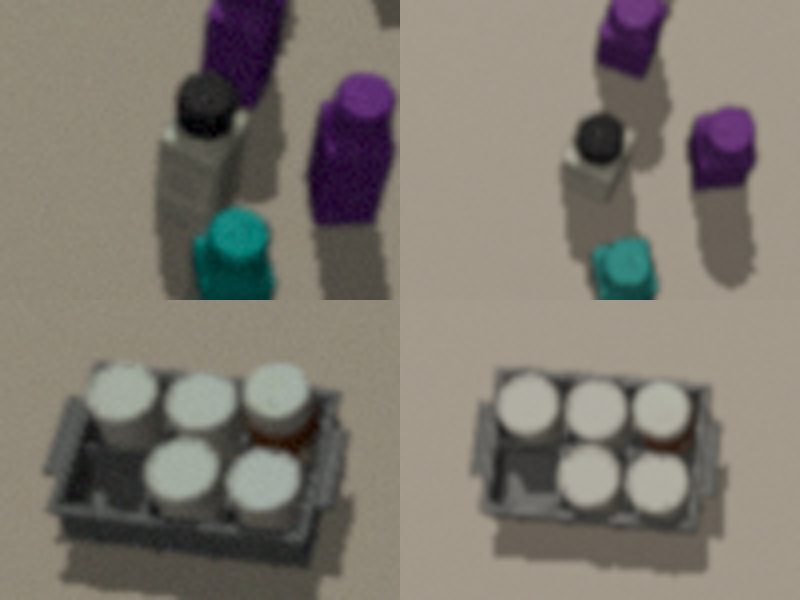

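The crop shows the off-white bottle with its black cap top at top (305.2,194.5) and scene (310,188), clear of the neighbours. The carrier's lids and its empty near-left place are also visible.

```bash
python3 - <<'E'
from h import *
s,fs=pickle.load(open("f0.pkl","rb"))
S,T=fs["scene"],fs["top"]
def both(a,b): return tri([ray(S,a),ray(T,b)])
print("cap",both((310,188),(305.25,194.5)))
L={"jar3":((124,92),(128,105)),"jar4":((201,103),(197,110)),"amber":((278,88),(261,110)),"jar1":((183,168),(190,177)),"jar2":((264,180),(258,183))}
P={}
for n,(a,b) in L.items():
    p,e=both((a[0]/4+145,a[1]/4+172),(b[0]/4+160,b[1]/4+170)); P[n]=p; print(n,p.round(4),np.round(e,4))
q=np.array([P[n][:2] for n in ["jar1","jar2","jar3","jar4","amber"]]); m=np.array([[-27,0],[-27,-54],[27,54],[27,0],[27,-54]])/1e3
qc,mc=q-q.mean(0),m-m.mean(0); yaw=np.arctan2((mc[:,0]*qc[:,1]-mc[:,1]*qc[:,0]).sum(),(mc*qc).sum())
Rz=np.array([[np.cos(yaw),-np.sin(yaw)],[np.sin(yaw),np.cos(yaw)]]); t=q.mean(0)-Rz@m.mean(0)
print("carrier",t,yaw,"free",t+Rz@[-.027,.054])
print("res",(m@Rz.T+t-q).round(4).tolist())
print("others",[on_plane(T,uv,.13).round(3).tolist() for uv in [(313,162),(337,193),(312,226)]])
print(quat(s["tool_rot"]).as_matrix().round(3))
E
```

```text
cap (array([ 0.5532398 , -0.13990412,  0.13760567]), [np.float64(0.00036005361455973), np.float64(0.00036005361455968834)])
jar3 [0.5677 0.2148 0.0613] [0.0002 0.0002]
jar4 [0.5636 0.1617 0.0577] [0.001 0.001]
amber [0.5565 0.1063 0.0901] [0.0003 0.0003]
jar1 [0.5083 0.1648 0.0656] [0.0005 0.0005]
jar2 [0.5038 0.1119 0.0615] [0.0006 0.0006]
carrier [0.53563368 0.16314952] -0.09340773293611188 free [0.51378807 0.21943246]
res [[0.0004, 0.0009], [-0.0001, 0.0], [-0.0002, -0.0004], [-0.0011, -0.0011], [0.0009, 0.0006]]
others [[0.657, -0.166, 0.13], [0.559, -0.237, 0.13], [0.458, -0.159, 0.13]]
[[-0.947  0.32  -0.   ]
 [ 0.32   0.947 -0.001]
 [ 0.    -0.001 -1.   ]]
```

Request:
servo_tool(
  offset=[
    [-0.04,-0.035,-0.005],
    [-0.071,-0.063,-0.005],
    [-0.071,-0.063,-0.005],
    [-0.071,-0.063,-0.005],
    [-0.071,-0.063,-0.005],
    [-0.071,-0.063,-0.005],
    [-0.071,-0.063,-0.005],
    [-0.071,-0.063,-0.005],
    [-0.071,-0.063,-0.005],
    [-0.071,-0.063,-0.005],
  ],
  delta_rot=[
    [0,0,0],
    [0,0,0],
    [0,0,0],
    [0,0,0],
    [0,0,0],
    [0,0,0],
    [0,0,0],
    [0,0,0],
    [0,0,0],
    [0,0,0],
  ],
  jaw=80,
)

```text
time: 1.4
ee_pos: [0.4018, 0.1257, 0.2386]
tool_rot: [0.0, 0.162, 0.987, 0.0]
contact_force: [1.1, 0.5, 0.9]
finger_gap: 0.0647
finger_force: 0.0
```

Request:
servo_tool(
  offset=[
    [-0.071,-0.063,-0.005],
    [-0.071,-0.063,-0.005],
    [-0.071,-0.063,-0.005],
    [-0.071,-0.063,-0.005],
    [-0.071,-0.063,-0.005],
    [-0.071,-0.063,-0.005],
    [-0.031,-0.028,0],
    [0,0,0],
    [0,0,0],
    [0,0,0],
  ],
  delta_rot=[
    [0,0,0],
    [0,0,0],
    [0,0,0],
    [0,0,0],
    [0,0,0],
    [0,0,0],
    [0,0,0],
    [0,0,0],
    [0,0,0],
    [0,0,0],
  ],
)

```text
time: 2.65
ee_pos: [0.5526, -0.1374, 0.2537]
tool_rot: [0.0, 0.162, 0.987, 0.0]
contact_force: [-0.6, -0.1, 0.1]
finger_gap: 0.065
finger_force: 0.0
```

```bash
cat > snap.py <<'E'
import sys; from rig import read_state, grab_frame; import pickle, cv2, numpy as np
n,out=sys.argv[1:3]; s=read_state(); f=grab_frame(n); pickle.dump((s,f),open(out+".pkl","wb")); cv2.imwrite(f"pics/{out}.png",f["image"])
print(round(s["time"],2),s["ee_pos"].round(4),s["tool_rot"].round(4),s["joints"].round(3),s["finger_gap"],s["finger_force"],s["contact_force"].round(2))
E
python3 snap.py wrist w1
```

```text
2.65 [ 0.5526 -0.1374  0.2537] [1.000e-04 1.617e-01 9.868e-01 0.000e+00] [-0.308  0.316  1.406  0.     1.419 -1.554] 0.06496220654123555 0.0 [-0.58 -0.13  0.13]
```

View pics/w1.png

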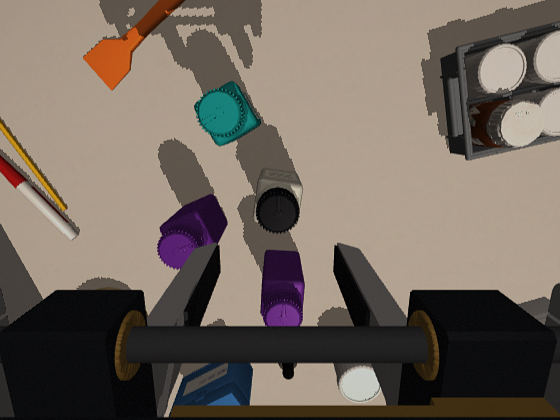

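The wrist view shows the off-white bottle at (278,190), with its black cap top at about (277,212). It is nearly aligned with the jaws. I'll measure its yaw from a mask.

```bash
python3 - <<'E'
from h import *
s,f=pickle.load(open("w1.pkl","rb")); im=f["image"]
c=cv2.resize(im[155:245,235:325],None,fx=6,fy=6,interpolation=cv2.INTER_CUBIC); cv2.imwrite("pics/w1c.png",c)
g=im.max(2); m=((g<70)).astype(np.uint8); m[:, :250]=0; m[:,305:]=0; m[:160]=0; m[240:]=0
cs,_=cv2.findContours(m,cv2.RETR_EXTERNAL,cv2.CHAIN_APPROX_NONE)
for k in sorted(cs,key=cv2.contourArea)[-2:]: print(cv2.minEnclosingCircle(k),cv2.boundingRect(k),cv2.contourArea(k))
for uv in [(277,212)]: print(on_plane(f,uv,.136,s))
print("pred", proj(f,[.5532,-.1399,.1376],s))
E
```

```text
((261.0, 172.5), 2.6926822662353516) (260, 170, 3, 6) 2.0
((276.9948425292969, 210.48968505859375), 23.575212478637695) (256, 187, 43, 47) 1515.0
[ 0.55407842 -0.13759841  0.136     ]
pred [274.20096362 212.34553605]
```

View pics/w1c.png

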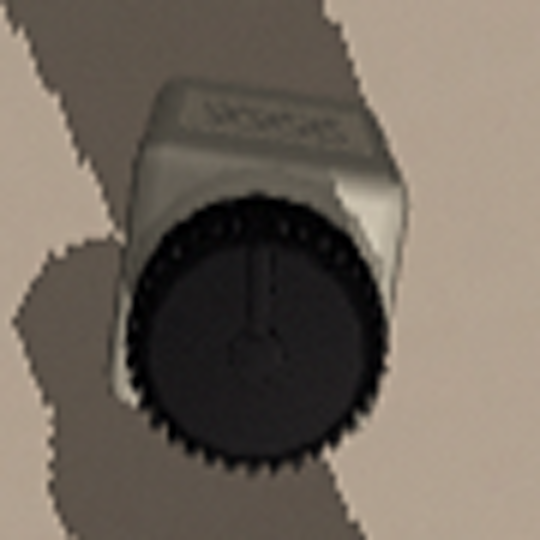

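```bash
python3 - <<'E'
from h import *
s,f=pickle.load(open("w1.pkl","rb"))
px=lambda u,v:(u/6+235-.4,v/6+155-.4)
M=quat(s["tool_rot"]).as_matrix()
for z,a,b in [(.094,(145,148),(400,188)),(.003,(180,78),(365,103))]:
    A,B=on_plane(f,px(*a),z,s),on_plane(f,px(*b),z,s); d=M.T@(B-A); mid=(A+B)/2
    print("edge",z,mid.round(4),np.linalg.norm(d).round(4),"tool angle from y deg",np.degrees(np.arctan2(-d[0],d[1])), "mid tool",(M.T@(mid-s["ee_pos"])).round(4))
for z in(.1345,.1375):
    p=on_plane(f,px(259,350),z,s); print("cap",p.round(4),"tool",(M.T@(p-s["ee_pos"])).round(4))
sc,fs=pickle.load(open("f0.pkl","rb"))
print(tri([ray(f,px(259,350),s),ray(fs["scene"],(310,188)),ray(fs["top"],(305.25,194.5))]))
E
```

```text
edge 0.094 [ 0.5369 -0.1286  0.094 ] 0.0426 tool angle from y deg 8.954505160025667 mid tool [0.0178 0.0033 0.1597]
edge 0.003 [ 0.5362 -0.1274  0.003 ] 0.0388 tool angle from y deg 7.65126343416828 mid tool [0.0188 0.0042 0.2507]
cap [ 0.5555 -0.1373  0.1345] tool [-0.0027  0.0009  0.1192]
cap [ 0.5547 -0.1371  0.1375] tool [-0.0019  0.0009  0.1162]
(array([ 0.55448436, -0.13909451,  0.1355705 ]), [np.float64(0.001970984805537175), np.float64(0.0005792751942624964), np.float64(0.0014953592535254302)])
```

Request:
servo_tool(
  offset=[
    [-0.006,0.001,0],
    [0,0,0.042],
    [0,0,0.042],
    [0,0,0.042],
    [0,0,0.042],
    [0,0,0.042],
    [0,0,0.042],
    [0,0,0.042],
    [0,0,0.042],
    [0,0,0.017],
  ],
  delta_rot=[
    [0,0,0.142],
    [0,0,0],
    [0,0,0],
    [0,0,0],
    [0,0,0],
    [0,0,0],
    [0,0,0],
    [0,0,0],
    [0,0,0],
    [0,0,0],
  ],
)

```text
time: 3.95
ee_pos: [0.5554, -0.1382, 0.0762]
tool_rot: [-0.001, 0.235, 0.972, 0.0]
contact_force: [-0.3, 0.0, 0.2]
finger_gap: 0.0645
finger_force: 0.0
```

Request:
servo_tool(
  offset=[
    [0,0,0],
    [0,0,0],
    [0,0,0],
    [0,0,0],
    [0,0,0],
    [0,0,0],
    [0,0,0],
    [0,0,0],
    [0,0,0],
    [0,0,0],
  ],
  delta_rot=[
    [0,0,0],
    [0,0,0],
    [0,0,0],
    [0,0,0],
    [0,0,0],
    [0,0,0],
    [0,0,0],
    [0,0,0],
    [0,0,0],
    [0,0,0],
  ],
  jaw=255,
)

```text
time: 5.2
ee_pos: [0.5563, -0.1388, 0.0778]
tool_rot: [0.001, 0.235, 0.972, 0.0]
contact_force: [0.1, 2.1, 5.6]
finger_gap: 0.0457
finger_force: 30.0
```

```bash
python3 snap.py wrist w2; python3 - <<'E'
from h import *
s,f=pickle.load(open("w2.pkl","rb")); M=quat(s["tool_rot"]).as_matrix(); print(M.round(4))
cv2.imwrite("pics/w2c.png",cv2.resize(f["image"][100:300,150:410],None,fx=3,fy=3,interpolation=cv2.INTER_CUBIC))
E
```

```text
5.2 [ 0.5563 -0.1388  0.0778] [8.00e-04 2.35e-01 9.72e-01 0.00e+00] [-0.308  0.494  1.587  0.     1.059 -1.405] 0.04567263684891488 29.9814310669899 [0.08 2.15 5.59]
[[-8.895e-01  4.569e-01  1.500e-03]
 [ 4.569e-01  8.895e-01 -4.000e-04]
 [-1.500e-03  4.000e-04 -1.000e+00]]
```

View pics/w2c.png

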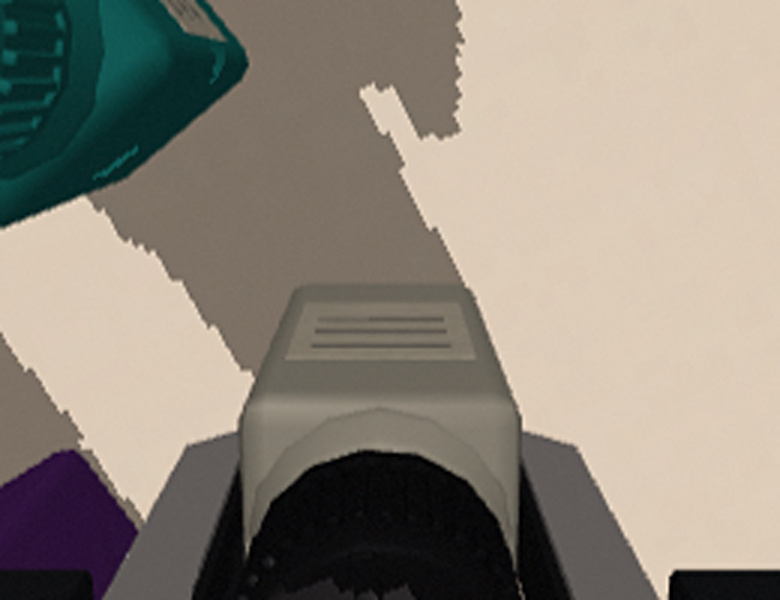

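The jaws hold the bottle squarely: the label face is parallel to the image rows and the gap is 45.7 mm. Next I'll work out its offset along the pads and the way to the free place.

```bash
python3 - <<'E'
from h import *
s,f=pickle.load(open("w2.pkl","rb")); M=quat(s["tool_rot"]).as_matrix()
for v,z in[(403,.094),(286,.004)]:
    for u in(300,470):
        p=on_plane(f,(u/3+150-.3,v/3+100-.3),z,s); print(z,(M.T@(p-s["ee_pos"])).round(4))
yaw=-0.0934
psi=np.arctan2(M[1,0],M[0,0]); print("psi",psi)
for k in range(-2,5):
    t=yaw+k*np.pi/2; print(k,t,"turn about tool z deg",np.degrees(psi-t),"q6",0.37+np.pi/2-t)
E
```

```text
0.094 [ 0.0221 -0.0132 -0.0162]
0.094 [ 0.0221  0.0142 -0.0162]
0.004 [ 0.0228 -0.02    0.0738]
0.004 [0.0228 0.0219 0.0738]
psi 2.667093836055091
-2 -3.234992653589793 turn about tool z deg 338.16464617783527 q6 5.17578898038469
-1 -1.6641963267948965 turn about tool z deg 248.16464617783527 q6 3.604992653589793
0 -0.0934 turn about tool z deg 158.1646461778353 q6 2.0341963267948966
1 1.4773963267948966 turn about tool z deg 68.16464617783531 q6 0.46340000000000003
2 3.048192653589793 turn about tool z deg -21.835353822164695 q6 -1.1073963267948965
3 4.61898898038469 turn about tool z deg -111.83535382216469 q6 -2.678192653589793
4 6.189785307179586 turn about tool z deg -201.8353538221647 q6 -4.24898898038469
```

Request:
servo_tool(
  offset=[
    [0,0,-0.02],
    [0,0,-0.06],
    [0,0,-0.06],
    [0,0,-0.06],
    [0,0,-0.06],
    [0,0,-0.02],
    [0,0,0],
    [0.01,0.04,0],
    [0.018,0.085,0],
    [0.018,0.085,0],
  ],
  delta_rot=[
    [0,0,0],
    [0,0,0],
    [0,0,0],
    [0,0,0],
    [0,0,-0.12],
    [0,0,-0.12],
    [0,0,-0.124],
    [0,0,0],
    [0,0,0],
    [0,0,0],
  ],
)

```text
time: 6.5
ee_pos: [0.5419, -0.03, 0.2169]
tool_rot: [-0.0, 0.048, 0.999, 0.0]
contact_force: [0.5, 0.8, -2.8]
finger_gap: 0.0458
finger_force: 30.0
```

Request:
servo_tool(
  offset=[
    [0.018,0.085,0],
    [0.018,0.085,0],
    [0.018,0.085,0],
    [0.018,0.085,0],
    [0.018,0.085,0],
    [0.015,0.07,0],
    [0,0,0],
    [0,0,0],
    [0,0,0],
    [0,0,0],
  ],
  delta_rot=[
    [0,0,0],
    [0,0,0],
    [0,0,0],
    [0,0,0],
    [0,0,0],
    [0,0,0],
    [0,0,0],
    [0,0,0],
    [0,0,0],
    [0,0,0],
  ],
)

```text
time: 7.75
ee_pos: [0.5136, 0.2187, 0.217]
tool_rot: [0.0, 0.047, 0.999, -0.0]
contact_force: [0.4, -1.0, -2.8]
finger_gap: 0.046
finger_force: 30.0
```

```bash
python3 snap.py wrist w3; python3 - <<'E'
from h import *
s,f=pickle.load(open("w3.pkl","rb")); M=quat(s["tool_rot"]).as_matrix(); print(M.round(4))
im=f["image"].copy()
for x in(-27,27):
  for y in(-54,0,54):
    c,si=np.cos(-.0934),np.sin(-.0934)
    for z,col in((.046,(0,0,255)),):
      X=.53563+(c*x-si*y)/1e3; Y=.16315+(si*x+c*y)/1e3
      print(x,y,proj(f,(X,Y,.066 if (x,y)!=(27,-54) else .089),s).round(1))
cv2.imwrite("pics/w3b.png",cv2.resize(im[60:360,100:500],None,fx=2,fy=2,interpolation=cv2.INTER_CUBIC))
E
```

```text
7.75 [0.5136 0.2187 0.217 ] [ 0.      0.0473  0.9989 -0.    ] [ 0.337  0.316  1.492 -0.     1.334 -1.139] 0.04595401363536579 29.96939778327942 [ 0.4  -0.99 -2.79]
[[-0.9955  0.0945  0.    ]
 [ 0.0945  0.9955 -0.    ]
 [-0.     -0.     -1.    ]]
-27 -54 [167.  202.3]
-27 0 [222.2 202.3]
-27 54 [277.5 202.2]
27 -54 [164.1 263. ]
27 0 [224.4 254. ]
27 54 [277.5 254. ]
```

View pics/w3b.png

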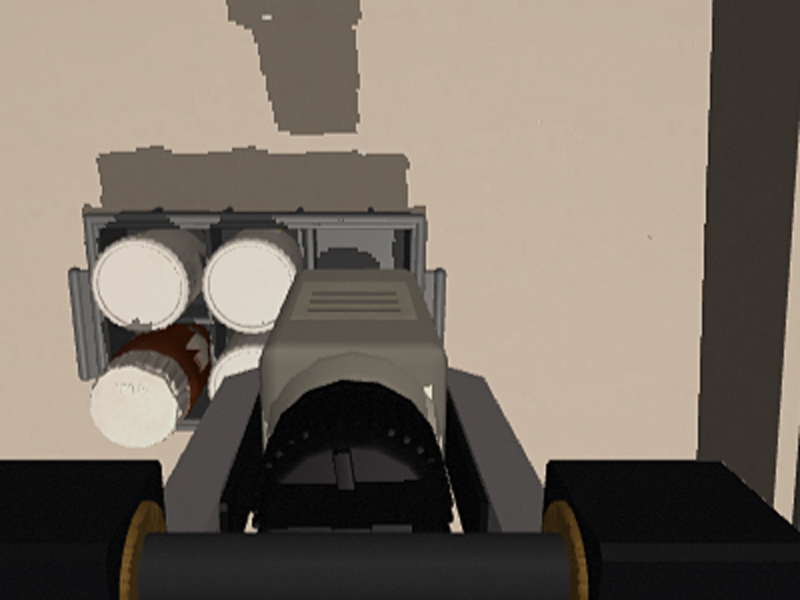

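The wrist view shows lids jar_2 at (171,201) and jar_1 at (225,201), about 3 px right of my prediction. The bottle hangs over the free place, whose right wall is near (306,171). I'll measure the rim against the held bottle in this same camera, so calibration errors cancel.

```bash
python3 - <<'E'
from h import *
s,f=pickle.load(open("w3.pkl","rb")); M=quat(s["tool_rot"]).as_matrix(); g=cv2.cvtColor(f["image"],cv2.COLOR_BGR2GRAY).astype(float)
def ed(line,o,th=14):
    d=np.diff(cv2.GaussianBlur(line.reshape(-1,1),(1,3),0).ravel()); 
    return [(o+i+.5,int(d[i])) for i in range(1,len(d)-1) if abs(d[i])>th and abs(d[i])>=abs(d[i-1]) and abs(d[i])>abs(d[i+1])]
print("row rim168",ed(g[167:169,130:330].mean(0),130))
print("row 173",ed(g[172:175,130:330].mean(0),130))
print("row 182",ed(g[181:184,240:330].mean(0),240))
for v in(198,205,212,222,235): print("bottle",v,ed(g[v:v+2,225:335].mean(0),225,8))
for u in(180,200,260,290): print("col",u,ed(g[150:215,u-2:u+3].mean(1),150,8))
E
```

```text
row rim168 [(140.5, -52), (312.5, 53)]
row 173 [(141.5, -50), (189.5, 20), (204.5, -27), (243.5, 23), (307.5, -16), (313.5, 47)]
row 182 [(250.5, -20), (253.5, 26), (255.5, -26), (258.5, 31), (295.5, -33), (301.5, -15), (304.5, 32), (312.5, 49)]
bottle 198 [(246.5, -70), (308.5, 16), (310.5, -9), (312.5, 12), (316.5, -21), (318.5, 18), (322.5, 45)]
bottle 205 [(243.5, -74), (311.5, 14), (316.5, -23), (318.5, 18), (322.5, 45)]
bottle 212 [(240.5, -66), (313.5, 18), (315.5, -19), (318.5, 15), (322.5, 41)]
bottle 222 [(233.5, 9), (236.5, -67), (317.5, 16), (321.5, 38)]
bottle 235 [(230.5, -68), (322.5, 41)]
col 180 [(163.5, -21), (174.5, 17), (181.5, 27)]
col 200 [(164.5, -23), (167.5, 24), (173.5, -23), (193.5, 12), (206.5, -15), (210.5, -9)]
col 260 [(165.5, -20), (167.5, 25), (170.5, -9), (185.5, -16), (188.5, -8), (194.5, 13), (205.5, -8), (207.5, 8), (209.5, -8), (211.5, 10)]
col 290 [(165.5, -21), (167.5, 26), (190.5, -11), (205.5, -9), (207.5, 9), (209.5, -9), (211.5, 10)]
```

```bash
python3 - <<'E'
from h import *
s,f=pickle.load(open("w3.pkl","rb")); M=quat(s["tool_rot"]).as_matrix()
T=lambda u,v,z:(M.T@(on_plane(f,(u,v),z,s)-s["ee_pos"])).round(4)
a,b=T(141,168,.046),T(313,168,.046); print("rim corners",a,b,"w",b-a,"free y est",(a+b)[1]/2+.054)
print("right wall outer/inner row182",T(313,182,.046),T(304.8,182,.046),"row173",T(313.8,173,.046),T(307.8,173,.046))
print("divider row182 (z .034)",T(250.7,182,.034),T(258.7,182,.034))
for u in(200,260,290): print("front rim outer/inner",T(u,165.2,.046),T(u,168.2,.046), T(u,170.5,.046))
zb=.217-.0778
print("bottle bottom",T(246.7,198.5,zb+.006),T(308.7,198.5,zb+.006))
print("bottle front face bottom edge", T(277,194.5,zb+.003))
print("jar1,2 lids",T(171,201,.066),T(225,201,.066))
E
```

```text
rim corners [ 0.0308 -0.1373  0.171 ] [0.0309 0.0367 0.171 ] w [1.00e-04 1.74e-01 0.00e+00] free y est 0.003700000000000002
right wall outer/inner row182 [0.0166 0.0371 0.171 ] [0.0166 0.0287 0.171 ] row173 [0.0258 0.0376 0.171 ] [0.0258 0.0315 0.171 ]
divider row182 (z .034) [ 0.0146 -0.0275  0.183 ] [ 0.0146 -0.0191  0.183 ]
front rim outer/inner [ 0.0336 -0.0775  0.171 ] [ 0.0306 -0.0777  0.171 ] [ 0.0283 -0.0778  0.171 ]
front rim outer/inner [ 0.0337 -0.0169  0.171 ] [ 0.0306 -0.0169  0.171 ] [ 0.0283 -0.017   0.171 ]
front rim outer/inner [0.0337 0.0134 0.171 ] [0.0307 0.0134 0.171 ] [0.0283 0.0134 0.171 ]
bottle bottom [ 0.0207 -0.0221  0.0718] [0.0208 0.0235 0.0718]
bottle front face bottom edge [0.0231 0.0001 0.0748]
jar1,2 lids [ 0.0011 -0.1033  0.151 ] [ 0.0011 -0.0505  0.151 ]
```

The same-camera comparison puts the place about 3 mm in +y and 1 mm in +x (tool axes) from the bottle. I'll shift by that, lower to just above the rim and check.

Request:
servo_tool(
  offset=[
    [0.002,0.006,0],
    [0,0,0.028],
    [0,0,0.028],
    [0,0,0.028],
    [0,0,0.028],
    [0,0,0.028],
    [0,0,0.028],
    [0,0,0],
    [0,0,0],
    [0,0,0],
  ],
  delta_rot=[
    [0,0,0],
    [0,0,0],
    [0,0,0],
    [0,0,0],
    [0,0,0],
    [0,0,0],
    [0,0,0],
    [0,0,0],
    [0,0,0],
    [0,0,0],
  ],
)

```text
time: 9.05
ee_pos: [0.5131, 0.2225, 0.1335]
tool_rot: [0.0, 0.047, 0.999, 0.0]
contact_force: [0.4, 0.0, -2.6]
finger_gap: 0.0458
finger_force: 30.0
```

```bash
python3 snap.py wrist w4; python3 - <<'E'
from h import *
s,f=pickle.load(open("w4.pkl","rb"))
cv2.imwrite("pics/w4b.png",cv2.resize(f["image"][80:280,120:380],None,fx=3,fy=3,interpolation=cv2.INTER_CUBIC))
E
```

```text
9.05 [0.5131 0.2225 0.1335] [5.000e-04 4.660e-02 9.989e-01 2.000e-04] [ 0.344  0.397  1.585 -0.     1.159 -1.134] 0.045762680841202504 29.969242215156555 [ 0.42  0.05 -2.62]
```

View pics/w4b.png

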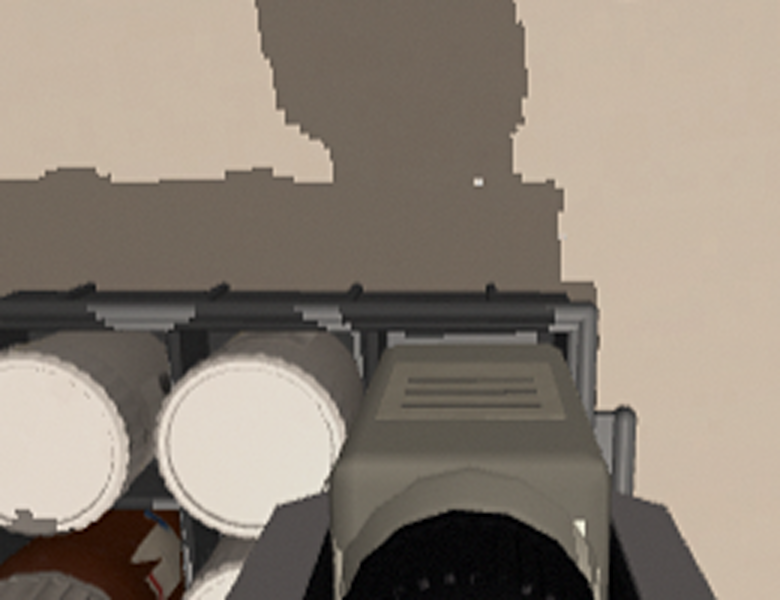

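```bash
python3 - <<'E'
from h import *
s,f=pickle.load(open("w4.pkl","rb")); M=quat(s["tool_rot"]).as_matrix(); g=cv2.cvtColor(f["image"],cv2.COLOR_BGR2GRAY).astype(float)
T=lambda u,v,z:(M.T@(on_plane(f,(u,v),z,s)-s["ee_pos"])).round(4)
def ed(line,o,th=10):
    d=np.diff(cv2.GaussianBlur(line.reshape(-1,1),(1,3),0).ravel()); 
    return [(o+i+.5,int(d[i])) for i in range(1,len(d)-1) if abs(d[i])>th and abs(d[i])>=abs(d[i-1]) and abs(d[i])>abs(d[i+1])]
zb=s["ee_pos"][2]-.0778
for v in(187,190,193): print(v,[(u,d,T(u,v,.046)[1],T(u,v,.034)[1]) for u,d in ed(g[v:v+2,230:330].mean(0),230)])
for v in(203,208,215): print("bottle",v,[(u,d,T(u,v,zb+.008)[1]) for u,d in ed(g[v:v+2,240:330].mean(0),240)])
print("col",[(v,d,T(275,v,.046)[0],T(275,v,zb+.004)[0]) for v,d in ed(g[165:235,273:280].mean(1),165,6)])
E
```

```text
187 [(233.5, -16, np.float64(-0.0336), np.float64(-0.0351)), (236.5, -30, np.float64(-0.0313), np.float64(-0.0327)), (304.5, 22, np.float64(0.0215), np.float64(0.0225)), (312.5, -12, np.float64(0.0277), np.float64(0.029)), (314.5, 15, np.float64(0.0293), np.float64(0.0306)), (316.5, -10, np.float64(0.0308), np.float64(0.0323)), (318.5, 41, np.float64(0.0324), np.float64(0.0339))]
190 [(236.5, 16, np.float64(-0.0313), np.float64(-0.0328)), (239.5, -28, np.float64(-0.029), np.float64(-0.0303)), (248.5, 28, np.float64(-0.022), np.float64(-0.023)), (254.5, -26, np.float64(-0.0173), np.float64(-0.0181)), (291.5, 19, np.float64(0.0114), np.float64(0.012)), (298.5, -26, np.float64(0.0169), np.float64(0.0177)), (302.5, 11, np.float64(0.02), np.float64(0.0209)), (309.5, 19, np.float64(0.0254), np.float64(0.0266)), (314.5, 15, np.float64(0.0293), np.float64(0.0307)), (316.5, -11, np.float64(0.0309), np.float64(0.0323)), (319.5, 37, np.float64(0.0332), np.float64(0.0348))]
193 [(237.5, 33, np.float64(-0.0306), np.float64(-0.032)), (239.5, -39, np.float64(-0.0291), np.float64(-0.0304)), (245.5, 
[... 768 characters left out ...]
t64(0.0367)), (180.5, 8, np.float64(0.0316), np.float64(0.0338)), (184.5, -8, np.float64(0.0284), np.float64(0.0308)), (188.5, -6, np.float64(0.0253), np.float64(0.0279)), (190.5, 30, np.float64(0.0237), np.float64(0.0264)), (193.5, -13, np.float64(0.0213), np.float64(0.0241)), (200.5, 8, np.float64(0.0158), np.float64(0.0188)), (205.5, -8, np.float64(0.0117), np.float64(0.015)), (207.5, 8, np.float64(0.0101), np.float64(0.0135)), (209.5, -9, np.float64(0.0085), np.float64(0.0119)), (211.5, 10, np.float64(0.0069), np.float64(0.0104)), (213.5, -11, np.float64(0.0052), np.float64(0.0088)), (215.5, 10, np.float64(0.0036), np.float64(0.0073)), (219.5, -7, np.float64(0.0003), np.float64(0.0041))]
```

Request:
servo_tool(
  offset=[
    [0.002,-0.0005,0],
    [0,0,0.014],
    [0,0,0.014],
    [0,0,0.014],
    [0,0,0.014],
    [0,0,0.014],
    [0,0,0.014],
    [0,0,0],
    [0,0,0],
    [0,0,0],
  ],
  delta_rot=[
    [0,0,0],
    [0,0,0],
    [0,0,0],
    [0,0,0],
    [0,0,0],
    [0,0,0],
    [0,0,0],
    [0,0,0],
    [0,0,0],
    [0,0,0],
  ],
)

```text
time: 10.35
ee_pos: [0.516, 0.2223, 0.0948]
tool_rot: [0.006, 0.047, 0.999, 0.001]
contact_force: [12.1, -5.5, 23.2]
finger_gap: 0.0461
finger_force: 30.0
```

The bottle is about 29 mm into the place and rubbing the −x wall: the force is +12 N in x and the tool has been pushed 4 mm. I'll ease off the load and re-read.

Request:
servo_tool(
  offset=[
    [-0.003,-0.001,-0.008],
    [-0.003,-0.001,0],
    [-0.002,0,0],
    [0,0,0],
    [0,0,0],
    [0,0,0],
    [0,0,0],
    [0,0,0],
    [0,0,0],
    [0,0,0],
  ],
  delta_rot=[
    [0,0,0],
    [0,0,0],
    [0,0,0],
    [0,0,0],
    [0,0,0],
    [0,0,0],
    [0,0,0],
    [0,0,0],
    [0,0,0],
    [0,0,0],
  ],
)

```text
time: 11.6
ee_pos: [0.5157, 0.2209, 0.0949]
tool_rot: [-0.0, 0.047, 0.999, 0.0]
contact_force: [0.7, 2.6, 3.1]
finger_gap: 0.046
finger_force: 30.0
```

```bash
python3 snap.py wrist w5; python3 - <<'E'
from h import *
s,f=pickle.load(open("w5.pkl","rb"))
print(quat(s["tool_rot"]).as_matrix().round(4)); from rig import read_state; print(read_state()["ft_torque"])
cv2.imwrite("pics/w5b.png",cv2.resize(f["image"][80:280,120:380],None,fx=3,fy=3,interpolation=cv2.INTER_CUBIC))
E
```

```text
11.6 [0.5157 0.2209 0.0949] [-0.000e+00  4.660e-02  9.989e-01  1.000e-04] [ 0.339  0.448  1.611  0.     1.083 -1.138] 0.0459881810705104 30.00119984149933 [0.73 2.62 3.1 ]
[[-9.956e-01  9.320e-02 -0.000e+00]
 [ 9.320e-02  9.956e-01  1.000e-04]
 [ 0.000e+00  1.000e-04 -1.000e+00]]
[ 0.66373654  0.13738537 -0.05259533]
```

View pics/w5b.png

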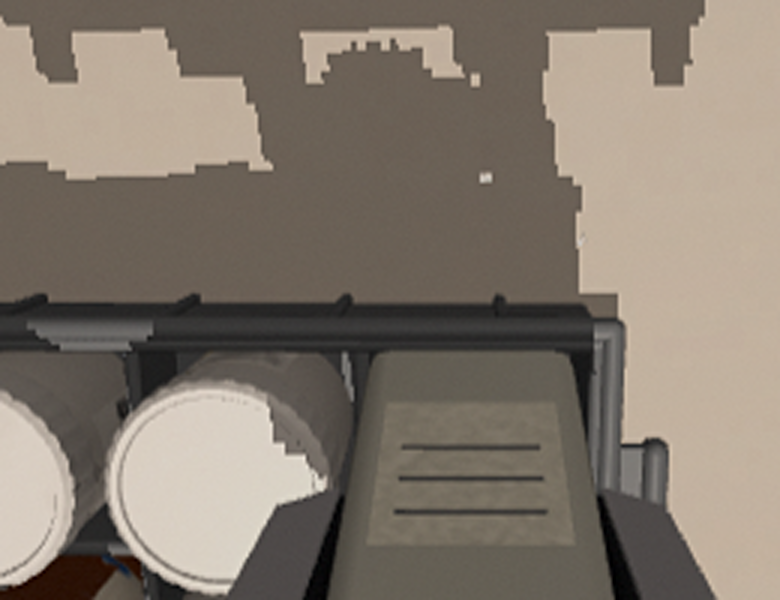

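```bash
python3 - <<'E'
from h import *
f=pickle.load(open("w2.pkl","rb"))[1]; Tc=np.array(f["tool_from_camera"])
def d(u,v): return Tc[:3,:3]@np.array([(u-f["cx"])/f["fx"],(v-f["cy"])/f["fy"],1])
c=Tc[:3,3]
def atx(u,v,x=.0225): r=d(u,v); return c+r*(x-c[0])/r[0]
def byW(l,r,v,W):
    a,b=d(l,v),d(r,v); k=W/np.linalg.norm(a-b); return c+k*(a+b)/2
w2=lambda u,v:(u/3+150-.3,v/3+100-.3); w5=lambda u,v:(u/3+120-.3,v/3+80-.3)
Ws=[]
for n,l,r,v in[("bot",303,458,303),("top",286,475,360)]:
    L,Rr=atx(*w2(l,v)),atx(*w2(r,v)); Ws.append(Rr[1]-L[1]); print("w2",n,((L+Rr)/2).round(4),Ws[-1])
W=np.mean(Ws)
for n,l,r,v in[("bot",385,558,403),("top",367,575,545)]:
    print("w5 by width",n,byW(w5(l,v)[0],w5(r,v)[0],w5(l,v)[1],W).round(4),"by plane",atx(*w5((l+r)/2,v)).round(4))
g=cv2.cvtColor(pickle.load(open("w5.pkl","rb"))[1]["image"],cv2.COLOR_BGR2GRAY)[:,270:285].mean(1).astype(int); print(g[185:330].tolist())
E
```

```text
w2 bot [ 0.0225 -0.0002  0.056 ] 0.03560299323433495
w2 top [ 0.0225 -0.0002  0.0079] 0.03474676852243941
w5 by width bot [0.0205 0.     0.0278] by plane [ 0.0225 -0.      0.0201]
w5 by width top [ 0.0061 -0.0001 -0.0119] by plane [ 0.0225 -0.0001 -0.0509]
[41, 50, 55, 60, 61, 55, 47, 39, 40, 51, 46, 53, 84, 95, 94, 93, 93, 94, 93, 94, 93, 93, 94, 94, 94, 94, 94, 93, 97, 107, 114, 115, 114, 114, 113, 112, 112, 112, 113, 113, 112, 112, 108, 79, 60, 101, 113, 111, 109, 111, 112, 113, 114, 94, 50, 89, 113, 112, 109, 109, 111, 113, 112, 112, 97, 55, 80, 115, 112, 113, 112, 109, 110, 111, 109, 108, 103, 94, 95, 95, 95, 95, 95, 95, 95, 95, 95, 95, 95, 95, 95, 95, 95, 95, 95, 95, 95, 95, 95, 95, 95, 95, 94, 97, 100, 104, 106, 110, 113, 116, 119, 117, 106, 102, 104, 106, 109, 111, 111, 111, 112, 112, 113, 113, 114, 114, 115, 115, 116, 116, 117, 117, 116, 117, 110, 92, 92, 106, 93, 36, 5, 16, 23, 27, 28]
```

```bash
cat > pnp.py <<'E'
from h import *
def pose(f,s,cor):
    # face coords in bottle frame: x=-.023 (label face), z up; left in image = tool -y
    W,B,T=.0352,.0218,.0699
    # bottle frame used here: X = tool +x face direction outward .0230, Y = tool y, Z = up
    o=np.array([[.023,-W/2,B],[.023,W/2,B],[.023,W/2,T],[.023,-W/2,T]])
    K=np.array([[f["fx"],0,f["cx"]],[0,f["fy"],f["cy"]],[0,0,1]])
    ok,r,t=cv2.solvePnP(o,np.array(cor,float),K,None,flags=cv2.SOLVEPNP_ITERATIVE)
    Tc=np.array(f["tool_from_camera"]); Rb=Tc[:3,:3]@cv2.Rodrigues(r)[0]; tb=Tc[:3,:3]@t.ravel()+Tc[:3,3]
    M=quat(s["tool_rot"]).as_matrix()
    print("bottle origin tool",tb.round(4),"axis up tool",Rb[:,2].round(3),"world origin",(s["ee_pos"]+M@tb).round(4),"axis world",(M@Rb[:,2]).round(3))
    return Rb,tb
E
python3 - <<'E'
from pnp import *
s,f=pickle.load(open("w2.pkl","rb")); c=lambda u,v:(u/3+149.7,v/3+99.7)
pose(f,s,[c(303,303),c(458,303),c(475,360),c(286,360)])
s,f=pickle.load(open("w5.pkl","rb")); c=lambda u,v:(u/3+119.7,v/3+79.7)
Rb,tb=pose(f,s,[c(385,403),c(558,403),c(575,545),c(367,545)])
M=quat(s["tool_rot"]).as_matrix()
for n,p in {"front foot":[.0185,0,0],"back foot":[-.0185,0,0],"pad point":[0,0,.088]}.items():
    q=Rb@np.array(p)+tb; print(n,"tool",q.round(4),"world",(M@q+s["ee_pos"]).round(4))
E
```

```text
bottle origin tool [ 0.0453 -0.0002  0.0787] axis up tool [-0.002 -0.    -1.   ] world origin [ 0.516  -0.1183 -0.0009] axis world [-0. -0.  1.]
bottle origin tool [0.0471 0.     0.048 ] axis up tool [-0.256 -0.002 -0.967] world origin [0.4688 0.2253 0.0469] axis world [ 0.255 -0.026  0.967]
front foot tool [0.0292 0.0001 0.0528] world [0.4866 0.2237 0.0422]
back foot tool [ 0.065  -0.      0.0433] world [0.451  0.2269 0.0516]
pad point tool [ 0.0246 -0.0002 -0.037 ] world [0.4912 0.223  0.132 ]
```

```bash
sed -i 's/\[\[.023,-W\/2,B\],\[.023,W\/2,B\],\[.023,W\/2,T\],\[.023,-W\/2,T\]\]/[[.023,W\/2,B],[.023,-W\/2,B],[.023,-W\/2,T],[.023,W\/2,T]]/' pnp.py
python3 - <<'E'
from pnp import *
s,f=pickle.load(open("w2.pkl","rb")); c=lambda u,v:(u/3+149.7,v/3+99.7)
pose(f,s,[c(303,303),c(458,303),c(475,360),c(286,360)])
s,f=pickle.load(open("w5.pkl","rb")); c=lambda u,v:(u/3+119.7,v/3+79.7)
Rb,tb=pose(f,s,[c(385,403),c(558,403),c(575,545),c(367,545)])
M=quat(s["tool_rot"]).as_matrix()
for n,p in {"front foot":[.0185,0,0],"back foot":[-.0185,0,0],"pad point":[0,0,.088]}.items():
    q=Rb@np.array(p)+tb; print(n,"tool",q.round(4),"world",(M@q+s["ee_pos"]).round(4))
E
```

```text
bottle origin tool [-0.0007 -0.0002  0.0787] axis up tool [-0.002 -0.    -1.   ] world origin [ 0.5569 -0.1393 -0.0009] axis world [-0. -0.  1.]
bottle origin tool [0.0026 0.0001 0.0598] axis up tool [-0.256 -0.002 -0.967] world origin [0.5131 0.2213 0.0351] axis world [ 0.255 -0.026  0.967]
front foot tool [0.0205 0.0001 0.0551] world [0.4953 0.2229 0.0399]
back foot tool [-0.0153  0.0002  0.0645] world [0.5309 0.2197 0.0304]
pad point tool [-0.0199 -0.0001 -0.0253] world [0.5355 0.219  0.1202]
```

The bottle has caught on the −x rim and pitched about 15° in the grip, sliding up the pads by about 19 mm. I misread the rim: the visible outer face put my x about 4–5 mm too far out. I'll lift it, stand it on clear bench at about (0.51, 0.0) and regrasp.

Request:
servo_tool(
  offset=[
    [0,0,-0.02],
    [0,0,-0.05],
    [0,0,-0.06],
    [0,0,-0.06],
    [0,0,-0.05],
    [0,-0.06,0],
    [0,-0.09,0],
    [0,-0.09,0],
    [0,-0.09,0],
    [0,-0.09,0],
  ],
  delta_rot=[
    [0,0,0],
    [0,0,0],
    [0,0,0],
    [0,0,0],
    [0,0,0],
    [0,0,0],
    [0,0,0],
    [0,0,0],
    [0,0,0],
    [0,0,0],
  ],
)

```text
time: 12.9
ee_pos: [0.4953, 0.0102, 0.215]
tool_rot: [-0.001, 0.047, 0.999, -0.0]
contact_force: [0.2, 0.8, -1.8]
finger_gap: 0.0456
finger_force: 30.0
```

Request:
servo_tool(
  offset=[
    [0,-0.02,0],
    [0,0,0],
    [0,0,0],
    [0,0,0],
    [0,0,0],
    [0,0,0],
    [0,0,0],
    [0,0,0],
    [0,0,0],
    [0,0,0],
  ],
  delta_rot=[
    [0,-0.08,0],
    [0,-0.08,0],
    [0,-0.087,0],
    [0,0,0],
    [0,0,0],
    [0,0,0],
    [0,0,0],
    [0,0,0],
    [0,0,0],
    [0,0,0],
  ],
)

```text
time: 14.15
ee_pos: [0.4952, 0.0018, 0.215]
tool_rot: [0.129, 0.046, 0.991, -0.006]
contact_force: [0.3, 0.0, -2.8]
finger_gap: 0.0459
finger_force: 30.0
```

```bash
python3 snap.py wrist w6; python3 - <<'E'
from pnp import *
s,f=pickle.load(open("w6.pkl","rb"))
sc=[]
from rig import grab_frame
t=grab_frame("top"); sn=grab_frame("scene")
pad=lambda im,w,h:cv2.resize(im,(w,h),interpolation=cv2.INTER_CUBIC)
a=pad(f["image"][100:400,120:440],800-320,450)
b=pad(t["image"][150:270,160:360],320,192); c=pad(sn["image"][140:290,140:340],320,240)
out=np.zeros((450,800,3),np.uint8); out[:,:480]=a; out[:192,480:]=b; out[200:440,480:]=c
cv2.imwrite("pics/w6b.png",out)
pickle.dump((t,sn),open("f6.pkl","wb"))
E
```

```text
14.15 [0.4952 0.0018 0.215 ] [ 0.1288  0.0462  0.9906 -0.006 ] [-0.067  0.032  1.851 -0.008  1.    -1.541] 0.04592008316878512 29.99884396791458 [ 0.27  0.03 -2.77]
```

View pics/w6b.png

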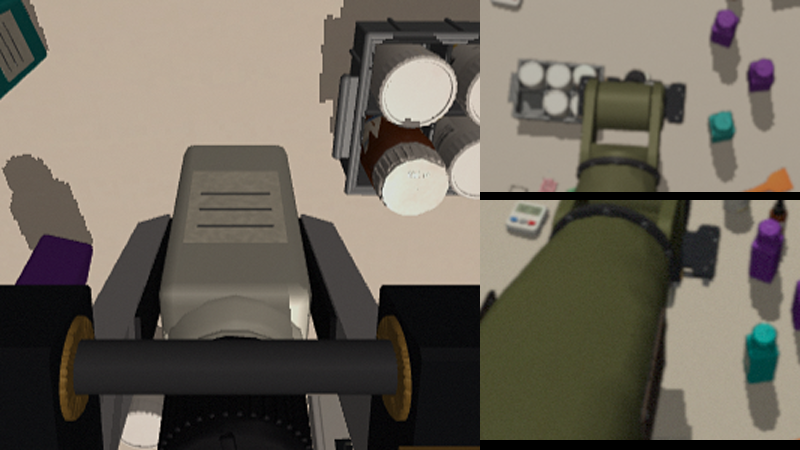

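The jars are in place. The held bottle's label has corners in this view at (195,170), (275,170), (287,243) and (183,243). From here I'll work numerically.

```bash
python3 - <<'E'
from pnp import *
s,f=pickle.load(open("w6.pkl","rb")); g=cv2.cvtColor(f["image"],cv2.COLOR_BGR2GRAY).astype(int)
roi=g[195:320,225:335]
for u in(270,): print(g[190:330,u-6:u+6].mean(1).astype(int).tolist())
for v in(216,235,258): print(v,g[v:v+2,228:332].mean(0).astype(int).tolist())
c=lambda u,v:(u/1.5+119.8,v/1.5+99.8)
Rb,tb=pose(f,s,[c(195,170),c(275,170),c(287,243),c(183,243)])
M=quat(s["tool_rot"]).as_matrix()
for n,p in {"front foot":[.0185,0,0],"back foot":[-.0185,0,0],"pad":[0,0,.088]}.items():
    q=Rb@np.array(p)+tb; print(n,"tool",q.round(4),"world",(M@q+s["ee_pos"]).round(4))
E
```

```text
[175, 176, 176, 176, 177, 180, 157, 83, 86, 87, 88, 88, 88, 88, 88, 88, 88, 88, 88, 88, 88, 88, 88, 91, 99, 105, 106, 107, 107, 107, 106, 107, 105, 105, 107, 105, 105, 103, 76, 57, 96, 106, 104, 103, 104, 103, 104, 107, 89, 49, 86, 107, 106, 106, 105, 104, 105, 104, 105, 91, 53, 76, 107, 106, 107, 106, 104, 104, 104, 103, 106, 101, 89, 90, 90, 90, 90, 90, 90, 90, 90, 90, 89, 90, 90, 90, 89, 90, 90, 90, 89, 89, 90, 89, 90, 90, 90, 89, 91, 95, 99, 103, 106, 111, 114, 119, 120, 110, 101, 98, 100, 102, 104, 104, 104, 105, 105, 105, 106, 106, 106, 107, 107, 108, 111, 113, 115, 116, 117, 111, 89, 84, 99, 94, 44, 11, 14, 21, 24, 26]
216 [176, 176, 177, 177, 177, 176, 176, 176, 176, 177, 178, 181, 70, 65, 71, 75, 80, 84, 85, 88, 99, 103, 103, 103, 105, 104, 102, 101, 100, 101, 102, 107, 108, 107, 107, 104, 104, 105, 105, 104, 106, 109, 110, 109, 108, 107, 108, 109, 109, 107, 107, 108, 109, 110, 109, 110, 110, 107, 106, 106, 107, 105, 105, 106, 107, 107, 108, 107, 109, 104, 104, 104, 106, 105, 105, 105, 105, 98, 89, 89, 89, 88, 87, 87, 85, 81, 185, 178, 176, 177, 176, 176, 176, 176, 176, 176,
[... 705 characters left out ...]
5, 105, 104, 103, 103, 106, 107, 106, 103, 102, 101, 104, 101, 103, 102, 103, 104, 105, 105, 105, 109, 110, 109, 105, 102, 101, 102, 105, 107, 105, 105, 104, 103, 105, 105, 106, 106, 105, 104, 104, 107, 107, 106, 107, 108, 109, 108, 109, 107, 99, 89, 91, 90, 89, 89, 88, 87, 89, 79, 23, 4, 9, 7, 27, 56, 69, 68, 68, 68, 67]
bottle origin tool [ 0.0028 -0.0002  0.0644] axis up tool [-0.288  0.    -0.958] world origin [5.089e-01 3.000e-04 1.520e-01] axis world [ 0.034 -0.003  0.999]
front foot tool [ 0.0205 -0.0002  0.059 ] world [0.4904 0.0021 0.1526]
back foot tool [-0.0149 -0.0002  0.0697] world [ 0.5273 -0.0014  0.1514]
pad tool [-0.0226 -0.0001 -0.0199] world [5.118e-01 1.000e-04 2.400e-01]
```

```bash
cat > lab.py <<'E'
from pnp import *
import pnp
def corners(f,vr=(195,330)):
    """label corners by sub-pixel edges of the lighter label on the face"""
    g=cv2.cvtColor(f["image"],cv2.COLOR_BGR2GRAY).astype(float)
    col=g[:,268:286].mean(1); d=np.diff(cv2.GaussianBlur(col.reshape(-1,1),(1,3),0).ravel())
    return g,col,d
def lines(f,r0,r1,lo=225,hi=335):
    g=cv2.cvtColor(f["image"],cv2.COLOR_BGR2GRAY).astype(float); g=cv2.GaussianBlur(g,(3,3),0); L=[];Rr=[];V=range(int(r0)+4,int(r1)-3)
    for v in V:
        row=g[v]; d=np.diff(row); 
        # go outward from the centre to the first drop below midlevel between label and face
        u=276
        while row[u]>row[u] or u>lo:
            if row[u-3]<row[u+1]-9 and np.min(row[u-6:u-2])<97 and np.ptp(row[u-7:u-3])<14: break
            u-=1
        L.append(u-1); u=276
        while u<hi:
            if row[u+3]<row[u-1]-9 and np.min(row[u+3:u+7])<97 and np.ptp(row[u+4:u+8])<14: break
            u+=1
        Rr.append(u+1)
    return np.array(V),np.array(L),np.array(Rr)
E
python3 - <<'E'
from pnp import *
for n,rows in (("w2",(200,203,210,217,219)),("w5",(216,218,235,245,258))):
    s,f=pickle.load(open(n+".pkl","rb")); g=cv2.cvtColor(f["image"],cv2.COLOR_BGR2GRAY).astype(int)
    print(n,"col",[(190+i,x) for i,x in enumerate(g[190:270,266:286].mean(1).astype(int))][5:75:1] if n=="w2" else "")
    for v in rows: print(v,"L",g[v:v+2,236:258].mean(0).astype(int).tolist(),"R",g[v:v+2,296:318].mean(0).astype(int).tolist())
E
```

```text
w2 col [(195, np.int64(99)), (196, np.int64(100)), (197, np.int64(100)), (198, np.int64(100)), (199, np.int64(99)), (200, np.int64(105)), (201, np.int64(117)), (202, np.int64(121)), (203, np.int64(120)), (204, np.int64(120)), (205, np.int64(109)), (206, np.int64(92)), (207, np.int64(109)), (208, np.int64(120)), (209, np.int64(107)), (210, np.int64(87)), (211, np.int64(109)), (212, np.int64(119)), (213, np.int64(119)), (214, np.int64(103)), (215, np.int64(85)), (216, np.int64(121)), (217, np.int64(119)), (218, np.int64(122)), (219, np.int64(122)), (220, np.int64(100)), (221, np.int64(101)), (222, np.int64(102)), (223, np.int64(102)), (224, np.int64(101)), (225, np.int64(102)), (226, np.int64(102)), (227, np.int64(102)), (228, np.int64(101)), (229, np.int64(102)), (230, np.int64(104)), (231, np.int64(110)), (232, np.int64(116)), (233, np.int64(124)), (234, np.int64(133)), (235, np.int64(136)), (236, np.int64(126)), (237, np.int64(119)), (238, np.int64(120)), (239, np.int64(123)), (240, np.int64(125)), (241, np.int64(125)), (242, np.int64(125)), (243, np.int64(125)), (244, np.int64(125)
[... 1882 characters left out ...]
 109, 110, 95, 95, 95, 93, 91, 92, 93, 80, 26, 21, 67, 89]
235 L [49, 62, 74, 77, 80, 84, 87, 91, 94, 99, 113, 113, 113, 115, 115, 114, 109, 105, 104, 106, 106, 106] R [113, 113, 113, 109, 111, 111, 110, 111, 109, 111, 113, 114, 99, 95, 94, 95, 93, 91, 91, 90, 77, 90]
245 L [75, 76, 79, 83, 88, 91, 93, 93, 107, 113, 114, 110, 109, 109, 111, 110, 109, 110, 110, 112, 110, 111] R [109, 109, 109, 109, 110, 111, 111, 113, 113, 115, 112, 109, 109, 105, 94, 94, 95, 93, 92, 91, 92, 93]
258 L [79, 84, 87, 91, 93, 94, 103, 112, 111, 110, 110, 110, 110, 110, 112, 113, 114, 114, 116, 116, 116, 114] R [110, 114, 113, 112, 111, 110, 113, 112, 113, 112, 116, 116, 116, 114, 113, 104, 94, 95, 93, 93, 92, 92]
```

```bash
python3 - <<'E'
from pnp import *
s,f=pickle.load(open("w2.pkl","rb")); Tc=np.array(f["tool_from_camera"])
def atx(u,v,x=.0225):
    r=Tc[:3,:3]@np.array([(u-f["cx"])/f["fx"],(v-f["cy"])/f["fy"],1]); return Tc[:3,3]+r*(x-Tc[0,3])/r[0]
A=[atx(*p) for p in [(252,200.3),(302.5,200.3),(309,219.7),(244.8,219.7)]]
W=((A[1]-A[0])[1]+(A[2]-A[3])[1])/2; Bz=s["ee_pos"][2]-A[0][2]; Tz=s["ee_pos"][2]-A[2][2]; print("W,B,T",W,Bz,Tz,[a.round(4) for a in A])
src=open("pnp.py").read().replace("W,B,T=.0352,.0218,.0699",f"W,B,T={W:.4f},{Bz:.4f},{Tz:.4f}"); open("pnp.py","w").write(src)
exec(src)
pose(f,s,[(252,200.3),(302.5,200.3),(309,219.7),(244.8,219.7)])
s,f=pickle.load(open("w6.pkl","rb"))
Rb,tb=pose(f,s,[(248,213.5),(304.7,213.5),(311.4,261.4),(241.6,261.4)])
M=quat(s["tool_rot"]).as_matrix()
for n,p in {"front foot":[.0185,0,0],"back foot":[-.0185,0,0],"pad":[0,0,.088]}.items():
    q=Rb@np.array(p)+tb; print(n,"tool",q.round(4),"world",(M@q+s["ee_pos"]).round(4))
E
```

```text
W,B,T 0.03519602334028082 0.020605792455822294 0.06992385939422237 [array([ 0.0225, -0.0172,  0.0572]), array([0.0225, 0.0178, 0.0574]), array([0.0225, 0.0177, 0.0079]), array([ 0.0225, -0.0177,  0.0078])]
bottle origin tool [-0.0004  0.0005  0.0774] axis up tool [-0.    -0.006 -1.   ] world origin [ 5.570e-01 -1.386e-01  4.000e-04] axis world [-0.004 -0.005  1.   ]
bottle origin tool [ 0.002  -0.0003  0.0596] axis up tool [-0.25   0.002 -0.968] world origin [5.084e-01 2.000e-04 1.568e-01] axis world [-0.006  0.003  1.   ]
front foot tool [ 0.0199 -0.0003  0.055 ] world [0.49   0.002  0.1567]
back foot tool [-0.0159 -0.0003  0.0642] world [ 0.5268 -0.0015  0.1569]
pad tool [-0.02   -0.0001 -0.0256] world [5.079e-01 5.000e-04 2.448e-01]
```

Request:
servo_tool(
  offset=[
    [0.0128,0,0.0484],
    [0.0128,0,0.0484],
    [0.0128,0,0.0484],
    [0.0128,0,0.0484],
    [0.0128,0,0.0484],
    [0.0128,0,0.0484],
    [0.0015,0,0.006],
    [0.001,0,0.004],
    [0,0,0],
    [0,0,0],
  ],
  delta_rot=[
    [0,0,0],
    [0,0,0],
    [0,0,0],
    [0,0,0],
    [0,0,0],
    [0,0,0],
    [0,0,0],
    [0,0,0],
    [0,0,0],
    [0,0,0],
  ],
)

```text
time: 15.55
ee_pos: [0.4959, 0.0018, 0.0609]
tool_rot: [0.13, 0.046, 0.99, -0.006]
contact_force: [-4.8, 0.5, 8.1]
finger_gap: 0.0457
finger_force: 30.0
```

Request:
servo_tool(
  offset=[
    [0,0,0],
    [0,0,0],
    [0,0,0],
    [0,0,0],
    [0,0,0],
    [0,0,-0.02],
    [0,0,-0.05],
    [0,0,-0.06],
    [0,0,-0.06],
    [0,0,-0.06],
  ],
  delta_rot=[
    [0,0,0],
    [0,0,0],
    [0,0,0],
    [0,0,0],
    [0,0,0],
    [0,0,0],
    [0,0,0],
    [0,0,0],
    [0,0,0],
    [0,0,0],
  ],
  jaw=80,
)

```text
time: 16.8
ee_pos: [0.4629, 0.0048, 0.1821]
tool_rot: [0.129, 0.046, 0.991, -0.006]
contact_force: [0.6, -0.5, 0.8]
finger_gap: 0.0649
finger_force: 0.0
```

Request:
servo_tool(
  offset=[
    [0,0,-0.05],
    [0,0,-0.05],
    [0,0,0],
    [0,0,0],
    [-0.05,0,0],
    [-0.05,0,0],
    [0,0,0],
    [0,0,0],
    [0,0,0],
    [0,0,0],
  ],
  delta_rot=[
    [0,0,0],
    [0,0.08,0],
    [0,0.08,0],
    [0,0.087,0],
    [0,0,0],
    [0,0,0],
    [0,0,0],
    [0,0,0],
    [0,0,0],
    [0,0,0],
  ],
)

```text
time: 18.05
ee_pos: [0.5001, 0.0014, 0.2291]
tool_rot: [0.0, 0.047, 0.999, -0.0]
contact_force: [0.1, -0.1, 0.1]
finger_gap: 0.064
finger_force: 0.0
```

```bash
python3 snap.py wrist w7; python3 - <<'E'
from h import *
s,f=pickle.load(open("w7.pkl","rb")); im=f["image"]; M=quat(s["tool_rot"]).as_matrix()
g=im.max(2)
m=(g<60).astype(np.uint8); m[300:]=0
cs,_=cv2.findContours(m,cv2.RETR_EXTERNAL,cv2.CHAIN_APPROX_NONE)
for k in sorted(cs,key=cv2.contourArea)[-4:]: print("dark",cv2.minEnclosingCircle(k),cv2.boundingRect(k),cv2.contourArea(k))
hsv=cv2.cvtColor(im,cv2.COLOR_BGR2HSV)
print("expected cap px",proj(f,[.5084,.0002,.1355],s),"foot",proj(f,[.485,0.0024,.006],s))
u,v=proj(f,[.5084,.0002,.1355],s).astype(int)
for y in range(v-60,v+40,4): print(y,g[y,u-48:u+49:3].tolist())
E
```

```text
18.05 [0.5001 0.0014 0.2291] [ 2.000e-04  4.660e-02  9.989e-01 -0.000e+00] [-0.071  0.176  1.638 -0.     1.328 -1.548] 0.06403419157325208 0.0 [ 0.15 -0.1   0.14]
dark ((276.95135498046875, 218.71400451660156), 25.027997970581055) (253, 194, 48, 50) 1756.0
dark ((480.1761474609375, 204.08181762695312), 49.628543853759766) (432, 166, 81, 86) 2217.5
dark ((406.2147216796875, 207.7689208984375), 64.3459243774414) (356, 156, 100, 104) 4220.5
dark ((72.0, 293.5), 72.2098617553711) (0, 235, 145, 65) 4689.0
expected cap px [276.28976419 227.55989311] foot [276.41251924 175.8120877 ]
167 [176, 176, 177, 177, 175, 177, 178, 90, 96, 96, 95, 96, 97, 95, 96, 96, 94, 94, 96, 98, 94, 98, 185, 177, 178, 176, 179, 177, 177, 176, 177, 177, 178]
171 [176, 177, 176, 175, 176, 176, 176, 88, 95, 96, 97, 97, 97, 96, 95, 97, 97, 95, 95, 96, 96, 97, 184, 177, 178, 178, 178, 176, 176, 178, 177, 176, 177]
175 [178, 177, 176, 176, 176, 177, 176, 179, 93, 94, 62, 76, 76, 78, 79, 79, 79, 80, 79, 78, 80, 79, 71, 178, 177, 174, 177, 175, 177, 176, 178, 178, 178]
179 [177, 178, 176, 177, 177, 176, 177, 176, 90, 97,
[... 2725 characters left out ...]
 180, 179, 178, 177]
251 [177, 177, 177, 177, 179, 179, 179, 178, 179, 178, 179, 179, 179, 178, 180, 177, 178, 177, 178, 177, 179, 177, 179, 177, 178, 177, 179, 179, 179, 178, 177, 178, 178]
255 [177, 176, 177, 179, 178, 176, 176, 175, 177, 177, 178, 178, 178, 179, 178, 178, 178, 178, 179, 177, 178, 178, 178, 177, 179, 178, 180, 178, 179, 179, 179, 180, 179]
259 [177, 178, 178, 177, 177, 178, 178, 179, 178, 176, 178, 177, 177, 177, 178, 179, 178, 178, 178, 178, 178, 177, 177, 178, 178, 180, 177, 178, 178, 179, 177, 177, 177]
263 [179, 178, 178, 176, 178, 178, 177, 178, 178, 179, 177, 178, 179, 177, 177, 178, 179, 177, 176, 178, 178, 178, 177, 179, 178, 178, 178, 178, 177, 177, 178, 177, 178]
```

```bash
python3 - <<'E'
from h import *
s,f=pickle.load(open("w7.pkl","rb")); im=f["image"]; M=quat(s["tool_rot"]).as_matrix()
g=cv2.GaussianBlur(cv2.cvtColor(im,cv2.COLOR_BGR2GRAY),(3,3),0).astype(float)
def fit(cols,r0,r1,z,sgn):
    P=[]
    for u in cols:
        d=np.diff(g[r0:r1,u])*sgn; i=int(d.argmax()); 
        if 0<i<len(d)-1:
            den=d[i-1]-2*d[i]+d[i+1]; i+= .5*(d[i-1]-d[i+1])/den if den else 0
        P.append(on_plane(f,(u,r0+i+.5),z,s))
    P=np.array(P); q=(P-s["ee_pos"])@M; k=np.polyfit(q[:,1],q[:,0],1); r=q[:,0]-np.polyval(k,q[:,1]); ok=abs(r)<.0015
    k=np.polyfit(q[ok,1],q[ok,0],1); print("slope deg",np.degrees(np.arctan(k[0])),"x at y0",k[1].round(4),ok.sum(),len(ok))
fit(range(264,290),168,180,.003,-1)
fit(range(260,294),184,192,.094,1)
m=((im.max(2)<60)).astype(np.uint8)
top=m.copy(); top[:207]=0; top[250:]=0; top[:,:245]=0; top[:,305:]=0
c=max(cv2.findContours(top,cv2.RETR_EXTERNAL,cv2.CHAIN_APPROX_NONE)[0],key=cv2.contourArea)
pts=np.array([on_plane(f,p[0],.1355,s) for p in c if p[0][1]>212]); q=(pts-s["ee_pos"])@M
A=np.c_[2*q[:,:2],np.ones(len(q))]; sol=np.linalg.lstsq(A,(q[:,:2]**2).sum(1),rcond=None)[0]
print("cap circle tool",sol[:2].round(4),"R",np.sqrt(sol[2]+sol[:2]@sol[:2]).round(4))
E
```

```text
slope deg -0.19978960713232677 x at y0 0.0183 26 26
slope deg -0.4748901163406025 x at y0 0.0179 34 34
cap circle tool [-0.0024 -0.0003] R 0.0189
```

The bottle stands upright and aligned to the jaws. I'll regrasp at 88 mm height, with the centre about 3 mm along tool −x.

Request:
servo_tool(
  offset=[
    [-0.006,0,0],
    [0,0,0.038],
    [0,0,0.038],
    [0,0,0.038],
    [0,0,0.038],
    [0,0,0.038],
    [0,0,0.038],
    [0,0,0.038],
    [0,0,0.036],
    [0,0,0],
  ],
  delta_rot=[
    [0,0,0],
    [0,0,0],
    [0,0,0],
    [0,0,0],
    [0,0,0],
    [0,0,0],
    [0,0,0],
    [0,0,0],
    [0,0,0],
    [0,0,0],
  ],
)

```text
time: 19.35
ee_pos: [0.503, 0.0011, 0.0769]
tool_rot: [-0.001, 0.047, 0.999, 0.0]
contact_force: [0.2, 0.4, 0.6]
finger_gap: 0.0647
finger_force: 0.0
```

Request:
servo_tool(
  offset=[
    [0,0,0],
    [0,0,0],
    [0,0,0],
    [0,0,0],
    [0,0,0],
    [0,0,-0.02],
    [0,0,-0.05],
    [0,0,-0.07],
    [0,0,-0.07],
    [0,0,-0.07],
  ],
  delta_rot=[
    [0,0,0],
    [0,0,0],
    [0,0,0],
    [0,0,0],
    [0,0,0],
    [0,0,0],
    [0,0,0],
    [0,0,0],
    [0,0,0],
    [0,0,0],
  ],
  jaw=255,
)

```text
time: 20.6
ee_pos: [0.5031, 0.001, 0.2193]
tool_rot: [-0.0, 0.047, 0.999, -0.0]
contact_force: [0.1, -0.6, -3.0]
finger_gap: 0.0461
finger_force: 30.0
```

Request:
servo_tool(
  offset=[
    [0.0015,0.04,0],
    [0.003,0.08,0],
    [0.003,0.08,0],
    [0.003,0.08,0],
    [0.003,0.08,0],
    [0.0018,0.0794,0],
    [0,0,0],
    [0,0,0],
    [0,0,0],
    [0,0,0],
  ],
  delta_rot=[
    [0,0,0],
    [0,0,0],
    [0,0,0],
    [0,0,0],
    [0,0,0],
    [0,0,0],
    [0,0,0],
    [0,0,0],
    [0,0,0],
    [0,0,0],
  ],
)

```text
time: 21.85
ee_pos: [0.5164, 0.2198, 0.2179]
tool_rot: [0.0, 0.047, 0.999, -0.0]
contact_force: [-0.1, -0.2, -2.8]
finger_gap: 0.0457
finger_force: 30.0
```

```bash
python3 snap.py wrist w8; python3 - <<'E'
from h import *
s,f=pickle.load(open("w8.pkl","rb")); im=f["image"]; M=quat(s["tool_rot"]).as_matrix()
g=cv2.cvtColor(im,cv2.COLOR_BGR2GRAY).astype(int)
for u in (150,185,195,200,205,260,295): print(u,g[155:290,u-1:u+2].mean(1).astype(int).tolist())
# lids: bright discs
m=(im.min(2)>165).astype(np.uint8)
hsv=cv2.cvtColor(im,cv2.COLOR_BGR2HSV); m=((hsv[...,2]>195)&(hsv[...,1]<25)).astype(np.uint8)
for k in cv2.findContours(m,cv2.RETR_EXTERNAL,cv2.CHAIN_APPROX_NONE)[0]:
    if cv2.contourArea(k)>300:
        e=cv2.fitEllipse(k); print("lid",np.round(e[0],1),np.round(e[1],1),((on_plane(f,e[0],.066,s)-s["ee_pos"])@M).round(4),((on_plane(f,e[0],.089,s)-s["ee_pos"])@M).round(4))
E
```

```text
21.85 [0.5164 0.2198 0.2179] [ 0.      0.0471  0.9989 -0.    ] [ 0.337  0.322  1.482 -0.     1.338 -1.139] 0.04569364842454828 29.99924898147583 [-0.07 -0.21 -2.75]
150 [96, 96, 96, 96, 107, 126, 120, 92, 68, 59, 88, 103, 108, 94, 87, 89, 66, 27, 28, 29, 29, 29, 30, 28, 28, 36, 59, 101, 154, 188, 199, 197, 195, 194, 195, 201, 209, 212, 211, 211, 211, 211, 210, 211, 211, 211, 211, 211, 212, 210, 204, 196, 186, 187, 185, 184, 191, 175, 151, 113, 80, 78, 81, 72, 46, 54, 65, 66, 67, 68, 75, 84, 85, 86, 94, 105, 104, 105, 105, 105, 106, 106, 105, 106, 106, 101, 88, 84, 120, 163, 202, 212, 210, 209, 209, 208, 209, 210, 210, 210, 210, 210, 211, 210, 209, 210, 212, 212, 212, 212, 212, 210, 210, 209, 209, 209, 211, 211, 205, 194, 185, 180, 181, 181, 181, 181, 182, 183, 183, 183, 182, 180, 182, 186, 159]
185 [99, 98, 99, 98, 99, 99, 100, 87, 48, 60, 86, 106, 113, 94, 55, 41, 53, 84, 85, 86, 88, 88, 90, 88, 90, 88, 89, 94, 115, 156, 183, 195, 202, 206, 203, 204, 212, 213, 212, 212, 211, 211, 210, 212, 211, 212, 211, 212, 212, 211, 212, 211, 212, 212, 212, 208, 198, 192, 195, 199, 209, 196, 152,
[... 2558 characters left out ...]
 6, 6, 5, 6, 8, 11, 14, 10, 6, 7, 7, 9, 9, 9, 8, 9, 14, 18]
295 [100, 99, 99, 100, 100, 100, 101, 92, 59, 54, 84, 108, 119, 113, 104, 127, 94, 77, 94, 93, 93, 95, 88, 72, 72, 73, 73, 72, 73, 72, 73, 72, 81, 96, 95, 95, 96, 97, 85, 49, 51, 60, 79, 83, 83, 82, 82, 84, 91, 100, 100, 99, 98, 84, 69, 100, 100, 86, 62, 91, 98, 93, 71, 69, 97, 97, 104, 105, 82, 84, 83, 84, 83, 84, 84, 83, 83, 84, 85, 89, 95, 99, 106, 111, 111, 110, 110, 108, 104, 102, 105, 106, 106, 106, 106, 108, 106, 107, 107, 110, 114, 109, 65, 17, 6, 7, 5, 9, 7, 6, 6, 6, 7, 5, 7, 4, 6, 7, 7, 5, 6, 6, 7, 17, 24, 31, 23, 6, 9, 9, 11, 12, 12, 14, 17]
lid [225.7 200.9] [37.9 38.8] [ 0.001  -0.05    0.1519] [ 0.0061 -0.0465  0.1289]
```

```bash
python3 - <<'E'
from h import *
s,f=pickle.load(open("w8.pkl","rb")); im=f["image"]; M=quat(s["tool_rot"]).as_matrix()
g=cv2.cvtColor(im,cv2.COLOR_BGR2GRAY).astype(int)
T=lambda u,v,z:((on_plane(f,(u,v),z,s)-s["ee_pos"])@M).round(4)
for v in(162.5,164.7,168,170.8): print("front",v,T(295,v,.046),T(200,v,.046)[0])
for v in(266.2,268,269.6): print("back",v,T(200,v,.046))
# w3 lid for check, bottle bottom edge now: col profile 104->126.. see rows 183-196
for n in("w3","w8","w4"):
    s,f=pickle.load(open(n+".pkl","rb")); hsv=cv2.cvtColor(f["image"],cv2.COLOR_BGR2HSV); M=quat(s["tool_rot"]).as_matrix()
    m=((hsv[...,2]>180)&(hsv[...,1]<30)).astype(np.uint8); m=cv2.morphologyEx(m,cv2.MORPH_OPEN,np.ones((5,5)))
    for k in cv2.findContours(m,cv2.RETR_EXTERNAL,cv2.CHAIN_APPROX_NONE)[0]:
        if 500<cv2.contourArea(k)<4000:
            e=cv2.fitEllipse(k); p=on_plane(f,e[0],.066,s); print(n,np.round(e[0],1),np.round(e[1],1),((p-s["ee_pos"])@M).round(4),p.round(4))
s,f=pickle.load(open("w8.pkl","rb"))
for v in(164,167,173,176,182): print(v,list(zip(range(236,322),g[v:v+2,236:322].mean(0).astype(int)))[::1] if v==173 else g[v:v+2,296:322].mean(0).astype(int).tolist())
print("left",g[170:173,128:160].mean(0).astype(int).tolist())
E
```

```text
front 162.5 [0.0363 0.0184 0.1719] 0.0362
front 164.7 [0.0341 0.0185 0.1719] 0.034
front 168 [0.0308 0.0185 0.1719] 0.0307
front 170.8 [0.0279 0.0185 0.1719] 0.0278
back 266.2 [-0.0767 -0.0839  0.172 ]
back 268 [-0.0788 -0.084   0.172 ]
back 269.6 [-0.0807 -0.0841  0.172 ]
w3 [224.5 201. ] [40.3 41.9] [ 0.0012 -0.0511  0.151 ] [0.5077 0.168  0.066 ]
w3 [169.3 201.4] [37.5 42.8] [ 0.0007 -0.105   0.151 ] [0.503  0.1143 0.066 ]
w8 [169.2 264.1] [31.5 33.9] [-0.0656 -0.1106  0.152 ] [0.5714 0.1035 0.066 ]
w8 [223.3 198.6] [40.6 42.1] [ 0.0033 -0.0522  0.1519] [0.5082 0.1681 0.066 ]
w8 [168.3 198.4] [38.1 42.3] [ 0.0035 -0.106   0.1519] [0.503  0.1146 0.066 ]
w4 [202.9 226.4] [52.9 54.5] [ 0.0006 -0.0545  0.0675] [0.5075 0.1682 0.066 ]
w4 [129.7 226.9] [48.7 56.9] [ 1.000e-04 -1.086e-01  6.750e-02] [0.5029 0.1143 0.066 ]
164 [69, 70, 70, 68, 68, 69, 69, 69, 73, 73, 72, 72, 73, 74, 69, 82, 191, 183, 183, 183, 183, 183, 182, 184, 183, 183]
167 [116, 116, 117, 116, 117, 117, 116, 117, 118, 117, 118, 116, 109, 111, 95, 81, 191, 185, 183, 183, 183, 183, 183, 183, 183, 183]
173 [(236, np.int64
[... 1538 characters left out ...]
, (308, np.int64(107)), (309, np.int64(109)), (310, np.int64(93)), (311, np.int64(76)), (312, np.int64(102)), (313, np.int64(191)), (314, np.int64(185)), (315, np.int64(183)), (316, np.int64(184)), (317, np.int64(183)), (318, np.int64(184)), (319, np.int64(183)), (320, np.int64(182)), (321, np.int64(181))]
176 [49, 53, 54, 55, 55, 22, 22, 23, 85, 107, 82, 85, 111, 108, 93, 75, 100, 190, 184, 184, 183, 183, 183, 183, 183, 183]
182 [52, 54, 53, 53, 46, 20, 23, 24, 85, 110, 77, 87, 118, 104, 88, 87, 192, 184, 183, 182, 183, 183, 183, 183, 183, 183]
left [181, 182, 181, 181, 181, 181, 180, 181, 181, 180, 182, 183, 176, 72, 97, 117, 98, 86, 114, 98, 74, 65, 67, 50, 34, 36, 35, 35, 34, 36, 36, 35]
```

Across several frames, the wrist and static views, corrected by the offset seen at the first grasp, agree on the place centre at about (0.516, 0.2203). The bottle sits about 2 mm back in the grip. I'll correct for that and lower gently in short stages, checking force.

Request:
servo_tool(
  offset=[
    [0.0045,0.001,0],
    [0,0,0.03],
    [0,0,0.03],
    [0,0,0.03],
    [0,0,0.03],
    [0,0,0.03],
    [0,0,0.026],
    [0,0,0],
    [0,0,0],
    [0,0,0],
  ],
  delta_rot=[
    [0,0,0],
    [0,0,0],
    [0,0,0],
    [0,0,0],
    [0,0,0],
    [0,0,0],
    [0,0,0],
    [0,0,0],
    [0,0,0],
    [0,0,0],
  ],
)

```text
time: 23.15
ee_pos: [0.5144, 0.2213, 0.1304]
tool_rot: [0.0, 0.047, 0.999, 0.0]
contact_force: [1.0, 0.1, -2.6]
finger_gap: 0.0457
finger_force: 30.0
```

Request:
servo_tool(
  offset=[
    [0,0,0.004],
    [0,0,0.004],
    [0,0,0.004],
    [0,0,0.003],
    [0,0,0.003],
    [0,0,0.003],
    [0,0,0],
    [0,0,0],
    [0,0,0],
    [0,0,0],
  ],
  delta_rot=[
    [0,0,0],
    [0,0,0],
    [0,0,0],
    [0,0,0],
    [0,0,0],
    [0,0,0],
    [0,0,0],
    [0,0,0],
    [0,0,0],
    [0,0,0],
  ],
)

```text
time: 24.4
ee_pos: [0.5142, 0.2212, 0.1193]
tool_rot: [0.0, 0.047, 0.999, 0.0]
contact_force: [-0.2, 0.6, -2.9]
finger_gap: 0.0459
finger_force: 30.0
```

Request:
servo_tool(
  offset=[
    [0,0,0.003],
    [0,0,0.003],
    [0,0,0.003],
    [0,0,0.003],
    [0,0,0.003],
    [0,0,0.003],
    [0,0,0],
    [0,0,0],
    [0,0,0],
    [0,0,0],
  ],
  delta_rot=[
    [0,0,0],
    [0,0,0],
    [0,0,0],
    [0,0,0],
    [0,0,0],
    [0,0,0],
    [0,0,0],
    [0,0,0],
    [0,0,0],
    [0,0,0],
  ],
)

```text
time: 25.65
ee_pos: [0.5141, 0.2212, 0.1103]
tool_rot: [0.0, 0.047, 0.999, -0.0]
contact_force: [-0.4, 0.4, -2.2]
finger_gap: 0.0456
finger_force: 30.0
```

Past the outer rim with no contact, so I'll continue down.

Request:
servo_tool(
  offset=[
    [0,0,0.004],
    [0,0,0.005],
    [0,0,0.005],
    [0,0,0.005],
    [0,0,0.005],
    [0,0,0.006],
    [0,0,0.006],
    [0,0,0.006],
    [0,0,0.006],
    [0,0,0],
  ],
  delta_rot=[
    [0,0,0],
    [0,0,0],
    [0,0,0],
    [0,0,0],
    [0,0,0],
    [0,0,0],
    [0,0,0],
    [0,0,0],
    [0,0,0],
    [0,0,0],
  ],
)

```text
time: 26.9
ee_pos: [0.514, 0.2211, 0.086]
tool_rot: [-0.0, 0.047, 0.999, -0.0]
contact_force: [-1.3, 0.5, -2.6]
finger_gap: 0.046
finger_force: 30.0
```

Request:
servo_tool(
  offset=[
    [0,0,0.003],
    [0,0,0.003],
    [0,0,0.003],
    [0,0,0.002],
    [0,0,0.001],
    [0,0,0],
    [0,0,0],
    [0,0,0],
    [0,0,0],
    [0,0,0],
  ],
  delta_rot=[
    [0,0,0],
    [0,0,0],
    [0,0,0],
    [0,0,0],
    [0,0,0],
    [0,0,0],
    [0,0,0],
    [0,0,0],
    [0,0,0],
    [0,0,0],
  ],
)

```text
time: 28.15
ee_pos: [0.5147, 0.2212, 0.0825]
tool_rot: [0.001, 0.047, 0.999, 0.0]
contact_force: [-9.0, -4.4, 22.0]
finger_gap: 0.0458
finger_force: 30.0
```

The bottle is seated: there is 22 N up from the floor at the expected height. I'll release and rise to cap height.

Request:
servo_tool(
  offset=[
    [0,0,0],
    [0,0,0],
    [0,0,0],
    [0,0,0],
    [0,0,0],
    [0,0,-0.023],
    [-0.0025,0,-0.03],
    [-0.0025,0,-0.03],
    [0,0,0],
    [0,0,0],
  ],
  delta_rot=[
    [0,0,0],
    [0,0,0],
    [0,0,0],
    [0,0,0],
    [0,0,0],
    [0,0,0],
    [0,0,0],
    [0,0,0],
    [0,0,0],
    [0,0,0],
  ],
  jaw=80,
)

```text
time: 29.4
ee_pos: [0.5165, 0.2209, 0.1216]
tool_rot: [-0.0, 0.047, 0.999, -0.0]
contact_force: [0.5, -0.0, 0.1]
finger_gap: 0.0645
finger_force: 0.0
```

Request:
servo_tool(
  offset=[
    [0,0,0],
    [0,0,0],
    [0,0,0],
    [0,0,0],
    [0,0,0],
    [0,0,0],
    [0,0,0],
    [0,0,0],
    [0,0,0],
    [0,0,0],
  ],
  delta_rot=[
    [0,0,-0.1],
    [0,0,-0.15],
    [0,0,-0.16],
    [0,0,-0.16],
    [0,0,-0.16],
    [0,0,-0.16],
    [0,0,-0.16],
    [0,0,-0.14],
    [0,0,0],
    [0,0,0],
  ],
)

```text
time: 30.65
ee_pos: [0.5165, 0.2209, 0.1215]
tool_rot: [-0.0, -0.544, 0.839, 0.0]
contact_force: [-0.4, -0.3, -0.1]
finger_gap: 0.0648
finger_force: 0.0
```

```bash
python3 snap.py wrist w9; python3 - <<'E'
from h import *
from rig import grab_frame
s,f=pickle.load(open("w9.pkl","rb")); im=f["image"]
print("bottle top proj",proj(f,[.5167,.2212,.139],s))
for n in("top","scene"):
    t=grab_frame(n); pickle.dump(t,open(n+"9.pkl","wb")); u,v=proj(t,[.5167,.2212,.13],).astype(int); print(n,u,v,t["image"][v-6:v+7:3,u-12:u+13:3].max(2).tolist())
E
```

```text
30.65 [0.5165 0.2209 0.1215] [-2.000e-04 -5.437e-01  8.393e-01  0.000e+00] [ 0.339  0.417  1.587 -0.     1.138 -2.381] 0.06475537725489992 0.0 [-0.4  -0.34 -0.12]
bottle top proj [276.11536712 278.46935133]
top 185 207 [[42, 44, 59, 70, 77, 89, 100, 58, 82], [68, 77, 78, 76, 74, 73, 100, 79, 48], [77, 58, 48, 47, 45, 42, 59, 79, 38], [40, 38, 45, 51, 55, 37, 26, 28, 29], [79, 87, 84, 80, 79, 75, 66, 61, 49]]
scene 164 197 [[73, 73, 77, 75, 77, 72, 72, 79, 69], [74, 78, 79, 73, 75, 79, 77, 82, 75], [81, 75, 82, 84, 81, 80, 82, 84, 85], [81, 82, 81, 84, 84, 84, 88, 86, 88], [80, 83, 86, 84, 82, 87, 91, 87, 85]]
```

Request:
servo_tool(
  offset=[
    [0,0,0],
    [0,0,0],
    [0,0,0],
    [0,0,0],
    [0,0,0],
    [0,0,0],
    [0,0,0],
    [0,0,0],
    [0,0,0],
    [0,0,0],
  ],
  delta_rot=[
    [0,0,0],
    [0,0,0],
    [0,0,0],
    [0,0,0],
    [0,0,0],
    [0,0,0],
    [0,0,0],
    [0,0,0],
    [0,0,0],
    [0,0,0],
  ],
  jaw=255,
)

```text
time: 32.05
ee_pos: [0.5166, 0.221, 0.1218]
tool_rot: [-0.0, -0.545, 0.838, -0.0]
contact_force: [-1.5, 0.6, 0.2]
finger_gap: 0.0385
finger_force: 30.0
```

```bash
python3 - <<'E'
from rig import read_state
s=read_state(); print({k:(s[k].round(3).tolist() if hasattr(s[k],'round') else s[k]) for k in("ee_pos","contact_force","ft_torque","finger_gap","joints")})
E
```

```text
{'ee_pos': [0.517, 0.221, 0.122], 'contact_force': [-1.518, 0.568, 0.197], 'ft_torque': [0.241, 0.338, -0.026], 'finger_gap': 0.038538461934200796, 'joints': [0.339, 0.416, 1.587, -0.0, 1.138, -2.385]}
```

The cap is held, with a 38.5 mm gap. I'll screw clockwise, following it down 5 mm per turn.

Request:
servo_tool(
  offset=[
    [0,0,0.00027],
    [0,0,0.00027],
    [0,0,0.00027],
    [0,0,0.00027],
    [0,0,0.00027],
    [0,0,0.00027],
    [0,0,0.00027],
    [0,0,0.00027],
    [0,0,0.00027],
    [0,0,0.00027],
  ],
  delta_rot=[
    [0,0,0.1],
    [0,0,0.16],
    [0,0,0.16],
    [0,0,0.16],
    [0,0,0.16],
    [0,0,0.16],
    [0,0,0.16],
    [0,0,0.16],
    [0,0,0.16],
    [0,0,0.16],
  ],
)

```text
time: 33.3
ee_pos: [0.5164, 0.2207, 0.1204]
tool_rot: [-0.0, 0.231, 0.973, -0.0]
contact_force: [-3.1, -1.5, 2.2]
finger_gap: 0.0383
finger_force: 30.0
```

```bash
cat > st.py <<'E'
from rig import read_state
s=read_state(); print(s["time"],{k:(s[k].round(3).tolist() if hasattr(s[k],'round') else s[k]) for k in("ee_pos","contact_force","ft_torque","finger_gap","finger_force","joints")})
E
python3 st.py
```

```text
33.3 {'ee_pos': [0.516, 0.221, 0.12], 'contact_force': [-3.077, -1.477, 2.249], 'ft_torque': [-0.399, 0.675, 0.122], 'finger_gap': 0.038275203554019276, 'finger_force': 29.996269941329956, 'joints': [0.339, 0.418, 1.588, -0.0, 1.136, -0.767]}
```

Request:
servo_tool(
  offset=[
    [0,0,0.00027],
    [0,0,0.00027],
    [0,0,0.00027],
    [0,0,0.00027],
    [0,0,0.00027],
    [0,0,0.00027],
    [0,0,0],
    [0,0,0],
    [0,0,0],
    [0,0,0],
  ],
  delta_rot=[
    [0,0,0.16],
    [0,0,0.16],
    [0,0,0.16],
    [0,0,0.16],
    [0,0,0.16],
    [0,0,0.16],
    [0,0,0],
    [0,0,0],
    [0,0,0],
    [0,0,0],
  ],
)

```text
time: 34.55
ee_pos: [0.5164, 0.2208, 0.1195]
tool_rot: [-0.0, 0.668, 0.744, -0.0]
contact_force: [-4.6, -2.0, 2.7]
finger_gap: 0.0383
finger_force: 30.0
```

```bash
python3 st.py
```

```text
34.55 {'ee_pos': [0.516, 0.221, 0.119], 'contact_force': [-4.631, -2.029, 2.666], 'ft_torque': [-0.388, 1.481, 0.049], 'finger_gap': 0.03834995695257922, 'finger_force': 30.000853836536407, 'joints': [0.339, 0.419, 1.589, -0.0, 1.134, 0.23]}
```

Request:
servo_tool(
  offset=[
    [0,0,0.0002],
    [0,0,0.0002],
    [0,0,0.0002],
    [0,0,0.0002],
    [0,0,0],
    [0,0,0],
    [0,0,0],
    [0,0,0],
    [0,0,0],
    [0,0,0],
  ],
  delta_rot=[
    [0,0,0.1],
    [0,0,0.1],
    [0,0,0.1],
    [0,0,0.1],
    [0,0,0.1],
    [0,0,0.1],
    [0,0,0],
    [0,0,0],
    [0,0,0],
    [0,0,0],
  ],
)

```text
time: 35.8
ee_pos: [0.5165, 0.2209, 0.1191]
tool_rot: [-0.0, 0.865, 0.501, -0.0]
contact_force: [-4.8, 0.4, 1.2]
finger_gap: 0.0382
finger_force: 30.0
```

```bash
python3 st.py
```

```text
35.8 {'ee_pos': [0.516, 0.221, 0.119], 'contact_force': [-4.77, 0.358, 1.223], 'ft_torque': [-0.006, 1.441, -0.016], 'finger_gap': 0.03817858886498634, 'finger_force': 30.000344216823578, 'joints': [0.339, 0.419, 1.589, 0.0, 1.133, 0.859]}
```

Request:
servo_tool(
  offset=[
    [0,0,0.0002],
    [0,0,0.0002],
    [0,0,0.0002],
    [0,0,0],
    [0,0,0],
    [0,0,0],
    [0,0,0],
    [0,0,0],
    [0,0,0],
    [0,0,0],
  ],
  delta_rot=[
    [0,0,0.1],
    [0,0,0.1],
    [0,0,0.1],
    [0,0,0.1],
    [0,0,0.1],
    [0,0,0],
    [0,0,0],
    [0,0,0],
    [0,0,0],
    [0,0,0],
  ],
)

```text
time: 37.05
ee_pos: [0.5174, 0.2217, 0.1195]
tool_rot: [-0.0, 0.965, 0.261, 0.002]
contact_force: [0.7, 4.8, 1.5]
finger_gap: 0.0384
finger_force: 30.0
```

```bash
python3 st.py
```

```text
37.05 {'ee_pos': [0.517, 0.222, 0.119], 'contact_force': [0.698, 4.846, 1.535], 'ft_torque': [1.196, 0.105, 0.36], 'finger_gap': 0.03837752978936347, 'finger_force': 30.00025749206543, 'joints': [0.339, 0.42, 1.588, 0.001, 1.131, 1.381]}
```

Request:
servo_tool(
  offset=[
    [0,0,0],
    [0,0,0],
    [0,0,0],
    [0,0,0],
    [0,0,0],
    [0,0,0],
    [0,0,0],
    [0,0,0],
    [0,0,0],
    [0,0,0],
  ],
  delta_rot=[
    [0,0,0.08],
    [0,0,0.08],
    [0,0,0.08],
    [0,0,0.08],
    [0,0,0],
    [0,0,0],
    [0,0,0],
    [0,0,0],
    [0,0,0],
    [0,0,0],
  ],
)

```text
time: 38.3
ee_pos: [0.5184, 0.2214, 0.1199]
tool_rot: [-0.0, 0.995, 0.097, 0.003]
contact_force: [6.1, 2.6, 1.1]
finger_gap: 0.0385
finger_force: 30.0
```

```bash
python3 st.py
```

```text
38.3 {'ee_pos': [0.518, 0.221, 0.12], 'contact_force': [6.127, 2.566, 1.091], 'ft_torque': [0.733, -1.068, 0.569], 'finger_gap': 0.038480650748179954, 'finger_force': 30.000141263008118, 'joints': [0.339, 0.42, 1.587, -0.001, 1.129, 1.716]}
```

Request:
servo_tool(
  offset=[
    [0,0,0],
    [0,0,0],
    [0,0,0],
    [0,0,0],
    [0,0,0],
    [0,0,0],
    [0,0,0],
    [0,0,0],
    [0,0,0],
    [0,0,0],
  ],
  delta_rot=[
    [0,0,0.08],
    [0,0,0.08],
    [0,0,0.08],
    [0,0,0],
    [0,0,0],
    [0,0,0],
    [0,0,0],
    [0,0,0],
    [0,0,0],
    [0,0,0],
  ],
)

```text
time: 39.55
ee_pos: [0.5192, 0.2213, 0.1204]
tool_rot: [-0.001, 1.0, -0.029, 0.004]
contact_force: [10.6, 2.4, 1.3]
finger_gap: 0.038
finger_force: 30.7
```

```bash
python3 st.py
```

```text
39.55 {'ee_pos': [0.519, 0.221, 0.12], 'contact_force': [10.596, 2.434, 1.31], 'ft_torque': [0.413, -1.925, 0.391], 'finger_gap': 0.03796690139154282, 'finger_force': 30.704941749572754, 'joints': [0.339, 0.419, 1.587, -0.001, 1.128, 1.968]}
```

The torque has saturated, so the cap is against its stop and the pads are slipping. I'll ease the sideways load while still at the stop and let it settle.

Request:
servo_tool(
  offset=[
    [0.003,-0.001,0],
    [0.003,0,0],
    [0,0,0],
    [0,0,0],
    [0,0,0],
    [0,0,0],
    [0,0,0],
    [0,0,0],
    [0,0,0],
    [0,0,0],
  ],
  delta_rot=[
    [0,0,0],
    [0,0,0],
    [0,0,0],
    [0,0,0],
    [0,0,0],
    [0,0,0],
    [0,0,0],
    [0,0,0],
    [0,0,0],
    [0,0,0],
  ],
)

```text
time: 40.8
ee_pos: [0.521, 0.2213, 0.12]
tool_rot: [-0.0, 1.0, -0.029, 0.002]
contact_force: [1.6, -0.5, 5.4]
finger_gap: 0.0377
finger_force: 30.3
```

```bash
python3 st.py
```

```text
40.8 {'ee_pos': [0.521, 0.221, 0.12], 'contact_force': [1.606, -0.477, 5.429], 'ft_torque': [-0.119, -0.311, 0.423], 'finger_gap': 0.03773326048223315, 'finger_force': 30.254355669021606, 'joints': [0.337, 0.425, 1.579, -0.001, 1.133, 1.967]}
```

The cap has walked a few mm along the pads while slipping. I'll regrasp it centred, with the jaws turned 90°, before backing it off.

Request:
servo_tool(
  offset=[
    [0,0,0],
    [0,0,0],
    [0,0,0],
    [0,0,0],
    [-0.007,0,0],
    [0,0,0],
    [0,0,0],
    [0,0,0],
    [0,0,0],
    [0,0,0],
  ],
  delta_rot=[
    [0,0,0],
    [0,0,0],
    [0,0,0],
    [0,0,0],
    [0,0,0],
    [0,0,-0.15],
    [0,0,-0.17],
    [0,0,-0.17],
    [0,0,-0.17],
    [0,0,-0.17],
  ],
  jaw=80,
)

```text
time: 42.05
ee_pos: [0.5159, 0.2215, 0.1189]
tool_rot: [0.0, 0.918, 0.396, -0.0]
contact_force: [0.4, -1.1, 0.7]
finger_gap: 0.0644
finger_force: 0.0
```

Request:
servo_tool(
  offset=[
    [0,0,0],
    [0,0,0],
    [0,0,0],
    [0,0,0],
    [0,0,0],
    [0,0,0],
    [0,0,0],
    [0,0,0],
    [0,0,0],
    [0,0,0],
  ],
  delta_rot=[
    [0,0,-0.17],
    [0,0,-0.17],
    [0,0,-0.17],
    [0,0,-0.16],
    [0,0,0],
    [0,0,0],
    [0,0,0],
    [0,0,0],
    [0,0,0],
    [0,0,0],
  ],
)

```text
time: 43.3
ee_pos: [0.5162, 0.2215, 0.1189]
tool_rot: [-0.0, 0.729, 0.685, 0.0]
contact_force: [-0.4, 0.9, 0.2]
finger_gap: 0.0643
finger_force: 0.0
```

```bash
python3 st.py; python3 snap.py wrist w10; python3 - <<'E'
from h import *
s,f=pickle.load(open("w10.pkl","rb")); g=f["image"].max(2)
print(quat(s["tool_rot"]).as_matrix().round(3)[:2,:2].tolist(), proj(f,[.5165,.2213,.137],s).round(1))
for y in range(225,330,5): print(y,g[y,200:356:5].tolist())
E
```

```text
43.3 {'ee_pos': [0.516, 0.221, 0.119], 'contact_force': [-0.374, 0.88, 0.204], 'ft_torque': [-0.075, 0.069, 0.004], 'finger_gap': 0.06430756080883336, 'finger_force': 0.0, 'joints': [0.34, 0.419, 1.59, 0.0, 1.132, 0.402]}
43.3 [0.5162 0.2215 0.1189] [-0.      0.7287  0.6848  0.    ] [0.34  0.419 1.59  0.    1.132 0.402] 0.06430756080883336 0.0 [-0.37  0.88  0.2 ]
[[0.062, 0.998], [0.998, -0.062]] [277.3 277.6]
225 [94, 95, 94, 95, 96, 95, 76, 93, 99, 98, 96, 84, 2, 6, 15, 17, 6, 16, 74, 69, 196, 187, 135, 76, 145, 201, 201, 200, 201, 201, 201, 201]
230 [93, 95, 95, 96, 95, 95, 75, 90, 99, 97, 34, 3, 4, 6, 3, 5, 8, 11, 3, 59, 152, 188, 129, 78, 205, 201, 201, 202, 201, 200, 201, 200]
235 [94, 95, 95, 94, 96, 96, 76, 89, 98, 2, 7, 6, 5, 11, 7, 5, 1, 9, 4, 8, 166, 154, 121, 77, 203, 202, 200, 199, 201, 201, 201, 201]
240 [96, 95, 95, 96, 94, 94, 76, 89, 90, 2, 7, 7, 6, 9, 6, 7, 8, 6, 14, 6, 4, 152, 40, 28, 204, 201, 200, 201, 200, 202, 201, 200]
245 [97, 71, 59, 49, 97, 96, 74, 88, 0, 5, 8, 11, 11, 10, 9, 8, 10, 7, 4, 7, 6, 139, 41, 30, 158, 202, 201, 71, 70, 63, 181, 203]
250 [60, 61, 
[... 1354 characters left out ...]
188, 199, 200, 206, 18, 0, 213, 211, 208, 200, 199, 159, 28, 28, 206, 199, 200, 200, 199, 198, 209, 7, 7]
310 [5, 36, 94, 95, 94, 95, 74, 61, 20, 187, 199, 199, 201, 200, 201, 200, 201, 199, 199, 200, 202, 26, 29, 180, 200, 201, 199, 200, 201, 200, 5, 8]
315 [7, 179, 95, 94, 94, 93, 75, 94, 27, 156, 202, 200, 200, 201, 199, 200, 199, 199, 200, 159, 116, 43, 36, 117, 196, 201, 199, 200, 200, 200, 43, 9]
320 [2, 94, 96, 94, 93, 94, 74, 95, 47, 46, 199, 197, 201, 201, 200, 199, 199, 200, 187, 198, 34, 31, 44, 80, 206, 200, 199, 201, 199, 199, 203, 6]
325 [129, 83, 84, 84, 86, 82, 68, 83, 40, 43, 71, 162, 142, 180, 182, 183, 180, 153, 159, 52, 37, 31, 34, 79, 50, 183, 181, 183, 181, 181, 181, 7]
```

```bash
python3 - <<'E'
from h import *
s,f=pickle.load(open("w10.pkl","rb")); M=quat(s["tool_rot"]).as_matrix()
m=(f["image"].max(2)<25).astype(np.uint8); m[:,:226]=0; m[:,312:]=0; m[:262]=0; m[308:]=0
m=cv2.morphologyEx(m,cv2.MORPH_OPEN,np.ones((5,5)))
c=max(cv2.findContours(m,cv2.RETR_EXTERNAL,cv2.CHAIN_APPROX_NONE)[0],key=cv2.contourArea)[:,0]
c=c[(c[:,1]>264)]; print(len(c),c.min(0),c.max(0))
for z in(.135,.137,.139):
    q=(np.array([on_plane(f,p,z,s) for p in c.astype(float)])-s["ee_pos"])@M
    A=np.c_[2*q[:,:2],np.ones(len(q))]; sol=np.linalg.lstsq(A,(q[:,:2]**2).sum(1),rcond=None)[0]
    p=s["ee_pos"]+M@np.r_[sol[:2],0]; print(z,"tool",sol[:2].round(4),"R",np.sqrt(sol[2]+sol[:2]@sol[:2]).round(4),"world",p[:2].round(4))
E
```

```text
134 [233 265] [309 303]
0.135 tool [ 0.0035 -0.0028] R 0.019 world [0.5136 0.2252]
0.137 tool [ 0.0044 -0.0028] R 0.0187 world [0.5137 0.2261]
0.139 tool [ 0.0053 -0.0027] R 0.0185 world [0.5138 0.227 ]
```

Request:
servo_tool(
  offset=[
    [0.002,-0.005,0],
    [0,0,0],
    [0,0,0],
    [0,0,0],
    [0,0,0],
    [0,0,0],
    [0,0,0],
    [0,0,0],
    [0,0,0],
    [0,0,0],
  ],
  delta_rot=[
    [0,0,0],
    [0,0,0],
    [0,0,0],
    [0,0,0],
    [0,0,0],
    [0,0,0],
    [0,0,0],
    [0,0,0],
    [0,0,0],
    [0,0,0],
  ],
  jaw=255,
)

```text
time: 44.6
ee_pos: [0.5137, 0.2227, 0.1189]
tool_rot: [-0.0, 0.729, 0.685, 0.0]
contact_force: [-0.5, -0.6, 1.5]
finger_gap: 0.0384
finger_force: 30.0
```

```bash
python3 st.py
```

```text
44.6 {'ee_pos': [0.514, 0.223, 0.119], 'contact_force': [-0.536, -0.571, 1.458], 'ft_torque': [-0.002, 0.185, 0.013], 'finger_gap': 0.03839391431079072, 'finger_force': 30.00028431415558, 'joints': [0.344, 0.416, 1.595, 0.0, 1.131, 0.405]}
```

Regrasped with almost no side load. I'll confirm the stop with a small clockwise nudge before backing off.

Request:
servo_tool(
  offset=[
    [0,0,0],
    [0,0,0],
    [0,0,0],
    [0,0,0],
    [0,0,0],
    [0,0,0],
    [0,0,0],
    [0,0,0],
    [0,0,0],
    [0,0,0],
  ],
  delta_rot=[
    [0,0,0.05],
    [0,0,0.05],
    [0,0,0.05],
    [0,0,0],
    [0,0,0],
    [0,0,0],
    [0,0,0],
    [0,0,0],
    [0,0,0],
    [0,0,0],
  ],
)

```text
time: 45.85
ee_pos: [0.514, 0.2222, 0.1191]
tool_rot: [0.001, 0.78, 0.626, -0.0]
contact_force: [0.9, -5.1, 1.9]
finger_gap: 0.0382
finger_force: 30.0
```

```bash
python3 st.py
```

```text
45.85 {'ee_pos': [0.514, 0.222, 0.119], 'contact_force': [0.901, -5.112, 1.869], 'ft_torque': [-1.266, -0.208, 0.656], 'finger_gap': 0.038212721779947174, 'finger_force': 30.00053733587265, 'joints': [0.343, 0.416, 1.595, -0.001, 1.131, 0.561]}
```

The stop is confirmed at 0.66 N m. I'll back off about 99° of tool turn, the extra covering the bottle's play in its place.

Request:
servo_tool(
  offset=[
    [0,0,-0.00028],
    [0,0,-0.00028],
    [0,0,-0.00028],
    [0,0,-0.00028],
    [0,0,-0.00028],
    [0,0,-0.00028],
    [0,0,-0.00028],
    [0,0,-0.00028],
    [0,0,-0.00028],
    [0,0,-0.00028],
  ],
  delta_rot=[
    [0,0,-0.1],
    [0,0,-0.17],
    [0,0,-0.17],
    [0,0,-0.17],
    [0,0,-0.17],
    [0,0,-0.17],
    [0,0,-0.17],
    [0,0,-0.17],
    [0,0,-0.17],
    [0,0,-0.17],
  ],
)

```text
time: 47.1
ee_pos: [0.5139, 0.2231, 0.1203]
tool_rot: [0.0, 0.038, 0.999, 0.001]
contact_force: [2.0, 1.8, -0.7]
finger_gap: 0.0384
finger_force: 30.0
```

Request:
servo_tool(
  offset=[
    [0,0,0],
    [0,0,0],
    [0,0,0],
    [0,0,0],
    [0,0,0],
    [0,0,0],
    [0,0,0],
    [0,0,0],
    [0,0,0],
    [0,0,0],
  ],
  delta_rot=[
    [0,0,-0.02],
    [0,0,0],
    [0,0,0],
    [0,0,0],
    [0,0,0],
    [0,0,0],
    [0,0,0],
    [0,0,0],
    [0,0,0],
    [0,0,0],
  ],
)

```text
time: 48.35
ee_pos: [0.5137, 0.2226, 0.1203]
tool_rot: [0.0, 0.031, 1.0, 0.0]
contact_force: [2.4, 2.2, -0.3]
finger_gap: 0.0386
finger_force: 30.0
```

```bash
python3 st.py; python3 snap.py wrist w11; python3 - <<'E'
from h import *
s,f=pickle.load(open("w11.pkl","rb")); g=f["image"].max(2)
for y in range(150,260,6): print(y,g[y,200:356:5].tolist())
E
```

```text
48.35 {'ee_pos': [0.514, 0.223, 0.12], 'contact_force': [2.434, 2.175, -0.34], 'ft_torque': [0.577, -0.376, -0.062], 'finger_gap': 0.038583236988530834, 'finger_force': 30.000067949295044, 'joints': [0.344, 0.414, 1.594, -0.0, 1.133, -1.165]}
48.35 [0.5137 0.2226 0.1203] [0.     0.0309 0.9995 0.    ] [ 0.344  0.414  1.594 -0.     1.133 -1.165] 0.038583236988530834 30.000067949295044 [ 2.43  2.17 -0.34]
150 [110, 109, 110, 108, 109, 108, 112, 110, 108, 107, 109, 109, 109, 109, 108, 110, 110, 110, 108, 109, 110, 109, 110, 196, 195, 195, 197, 198, 197, 198, 197, 197]
156 [111, 109, 109, 109, 111, 109, 109, 108, 109, 108, 109, 109, 109, 110, 108, 109, 110, 109, 110, 111, 110, 110, 196, 195, 198, 197, 196, 197, 196, 196, 196, 196]
162 [109, 107, 108, 107, 109, 109, 108, 108, 108, 107, 108, 109, 107, 109, 110, 108, 110, 109, 108, 111, 110, 108, 200, 196, 196, 197, 197, 196, 195, 197, 196, 195]
168 [108, 109, 107, 108, 110, 108, 109, 109, 109, 110, 108, 109, 108, 109, 109, 108, 110, 107, 108, 110, 109, 110, 199, 197, 198, 196, 196, 197, 197, 197, 197, 198]
174 [112, 112, 109, 108, 112, 108,
[... 1465 characters left out ...]
234 [221, 219, 222, 221, 221, 221, 216, 53, 79, 100, 90, 10, 5, 9, 5, 5, 5, 9, 10, 8, 6, 108, 110, 110, 130, 130, 123, 199, 198, 197, 199, 200]
240 [220, 221, 222, 222, 222, 222, 198, 40, 75, 79, 5, 9, 7, 13, 8, 11, 8, 9, 39, 8, 9, 13, 98, 118, 131, 88, 111, 200, 199, 197, 198, 198]
246 [221, 221, 221, 221, 224, 171, 76, 78, 4, 1, 8, 10, 12, 15, 28, 34, 35, 29, 16, 12, 16, 9, 106, 78, 77, 78, 101, 199, 198, 198, 197, 198]
252 [221, 221, 220, 196, 78, 78, 80, 80, 9, 7, 10, 15, 36, 38, 37, 38, 41, 41, 42, 37, 12, 20, 5, 9, 80, 80, 80, 76, 197, 199, 198, 199]
258 [196, 170, 192, 75, 79, 80, 77, 69, 9, 10, 29, 36, 38, 39, 40, 41, 42, 43, 42, 45, 47, 10, 9, 10, 79, 78, 79, 79, 188, 197, 197, 197]
```

The bottle stands square in its place, the cap turned back about 1.5–1.7 rad and still gripped at 30 N with low side load. Handing in.

```bash
python3 -c "
from rig import hand_in; print(hand_in())"
```

```text
the job is handed in; nothing more can be done
None
```

I handed the job in at about 48 s; no verdict came back. By force and camera readings, the bottle is home in the empty place, its cap was screwed to the stop and backed off about a quarter turn (estimated 1.5–1.7 rad), and the fingers still hold it. The first lowering caught the carrier's rim, so I stood the bottle on clear bench and regrasped it.

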